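# Pack a repaired drill and its bit case in the return tray

## Task

Pack this repaired drill for return: take the red bit case from the sloped shelf and lay it flat, lid up, in the deep yellow-bottomed well of the grey tray, then lay the drill over it, on its side and fully down in the nest shaped like it. Set both down gently, never drop or force them, let go, and leave everything else where it is.

Things in the scene. Friction and masses are not known exactly. Their poses are not given: they have to be found in the camera images.
- tray: Return tray, does not move: grey, 222 mm (its x) by 235 mm (its y), rim 67 mm high, with a dark moulded insert whose top is 59 mm above the bench. Origin: centre of the underside. The insert has a nest 24 mm deep, in the outline of the drill lying on its side, and in the nest's floor a deeper well for the bit case.
- nest (a point): Where the drill's origin lies when packed, axes then parallel to the tray's (and this point's). On the nest's floor, 35 mm above the bench. From here: motor pocket x -94 to -34, y -69 to 59 mm; chuck slot x -88 to -40, y 59 to 112; hand recess x -34 to 40, y -85 to 85; battery pocket x 40 to 95, y -40 to 46. About 4 mm play round the drill; walls rise 24 mm.
- well (a point): Centre of the well's yellow floor, 6 mm above the bench and 14 mm to the -x side of nest, axes as the tray's: 98 mm (x) by 56 mm (y), 29 mm deep below the nest's floor; 3 mm play round the bit case, whose long side goes along x, either end first. At mid-length a finger trough, x -23 to 23 mm, as deep as the well, runs out to y -72 and 72.
- drill: Red and black cordless drill, about 0.8 kg, lying on its side on the bench, 54 mm thick. Origin: on its underside below the middle of the grip, near the centre of mass; x towards the battery, y towards the chuck, z up. Motor housing x -90 to -38, y -65 to 55 mm; chuck to y 108, 38 mm thick; battery x 44 to 91, y -36 to 42.
- drill_grip (a point): Middle of the drill's handle, 27 mm above the drill's underside, axes as the drill's: handle 38 mm wide (y -19 to 19) and 34 mm thick (z -17 to 17), free to grasp for x -18 to 40; the trigger stands out at x -38 to -20, y up to 29 mm.
- bit_case: Red bit case, a flat box 92 mm long (its x), 50 mm wide (its y), 26 mm thick (its z), black lower half and a red lid; about 0.18 kg. Origin: centre of the underside, z out of the lid. It starts lying lid up on the sloped shelf, its x pointing up the slope. This is the one to pack.
- shelf: Sheet-steel sloped shelf, does not move: 300 mm wide (its y), 120 mm along the slope, which rises 32 degrees towards its own +x from 30 mm at the low edge, where a lip stands 12 mm up. Origin: centre of its underside. It carries three bit cases side by side, 94 mm apart along its y, in any order, low ends against the lip.
- case_blue: Blue bit case, a flat box 92 mm long (its x), 50 mm wide (its y), 26 mm thick (its z), black lower half and a blue lid; to be left alone. Origin: centre of the underside, z out of the lid. It starts lying lid up on the sloped shelf, its x pointing up the slope.
- case_white: White bit case, a flat box 92 mm long (its x), 50 mm wide (its y), 26 mm thick (its z), black lower half and a white lid; to be left alone. Origin: centre of the underside, z out of the lid. It starts lying lid up on the sloped shelf, its x pointing up the slope.
- spare_battery: Spare battery pack, black, 80 x 54 mm, 40 mm high, lying on the bench; to be left alone. Origin: centre of the underside.
- driver_blue: Screwdriver with blue handle lying on the bench; to be left alone. Origin: on its underside, along its length.
- driver_green: Screwdriver with green handle lying on the bench; to be left alone. Origin: on its underside, along its length.
- dish: Shallow steel dish, 110 mm across, 30 mm high; to be left alone. Origin: centre of the underside.
- cutters: Side cutters with red handles, 155 mm long, lying on the bench; to be left alone. Origin: underside, near the pivot.
Things that resemble listed ones, but are neither listed nor needed, are in the scene too. Leave any green look-alike of the drill alone. Leave any pink look-alike of the bit_case alone.

How it is judged:
By the outcome, as a careful person would: the job done as asked, in the order asked, and still so for the second after the job is handed in, with the robot touching nothing.
It also fails if it takes over 64 s, if anything falls off the work surface, if the arm or the gripper's body presses on something with over 40 N, if the wrist force passes 120 N, or if a joint passes its speed limit or range.

## Robot

A 7-joint arm with a two-finger parallel gripper is mounted at the origin on the work surface. World frame = base frame: x ahead of the robot, y to its left, z up, the work surface at z = 0. Lengths are in m, angles in degrees, forces in N, time in s.
With the tool pointing down it reaches from about 0.425 to 0.875 m from the base axis. Payload 4.7 kg.
Tool frame: the origin (TCP) lies midway between the tips of the shut fingers; the grasp point (between the pads) lies 19 mm behind it; z points along the fingers, y is the direction in which the jaws open and shut (so a half turn about z gives the same grasp; the last joint's range is limited). The gripper opens to 87 mm and grips with 3 to 60 N. Pads are 19 mm wide; open, the fingers measure 117 mm over their backs; the gripper's body (75 mm by 190 mm) begins 51 mm behind the grasp point.
Start: joints at [-68.692, 18.392, -4.016, 83.108, 1.295, 78.541, -3.26], TCP at [0.228, 0.609, 0.223] pointing down, gripper open.
Joint ranges: [-163.93, 163.93], [-17.29, 119.83], [-79.2, 71.16], [3.27, 140.29], [-89.18, 269.18], [5.43, 117.66], [-154.24, 154.24]. Speed limits (degrees/s): [147.25, 147.25, 180, 180, 180, 180, 180].

## Interface

Orientations are given as [roll, pitch, yaw] about the fixed x, y, z axes, in that order (R = Rz(yaw) Ry(pitch) Rx(roll)).
In Python, from cell import env gives the robot as it stands. The module is installed in compiled form; this text tells all that it offers.
- The arm moves only by the tool servo_tool, never from a script. Its argument "plan" is a list of rows, each a list of 3 entries, a list of its own where there are three numbers: the opening, from 0 (shut) to 1 (fully open), then the shift along the tool's x, y, z in cm, then the turn, a rotation vector about the tool's x, y, z in degrees. A call has 1 to 20 rows; each row shifts and turns the pose as measured when the row begins, along the tool's axes as they then stand; what a row does not reach is not made up. A row lasts 1/12 s, in which the tool goes at most 41.7 mm and 7.16 degrees, less where a joint would pass 70% of its speed; a pose out of reach is approached as far as the arm can. A call is refused whole if a number of a shift passes 4.17 or a number of a turn 7.16, either way. A call with a gripper value outside its range is refused whole. The fingers move at their own pace and stop on an object; "force" is the grip in N (left out, the last holds). Time passes only in rows, so rows that do not move let the fingers close. It gives the time, the measured TCP pose, the force and the opening at its end, in the units of the state.
- env.get_obs(): the state, without advancing time (a new reading comes with each control period).
- env.read_camera(name): name is "scene" or "top"; returns a dict with "image" (420x560x3 uint8, blue, green, red), "fx", "fy", "cx", "cy" (pixels), "rvec" (rotation vector, rad) and "tvec" (3), from world to camera coordinates, as OpenCV has them. Camera axes: x right, y down, z forward; pixel columns grow to the right and rows downward; lengths in m; the calibration is good to about 2 mm. A picture is of the moment at which its call begins. There is no depth.
- env.sign_off(): hands the job in, once; it reports no verdict.
The state is a dict: "time_s": time; "qpos": joint angles; "joint_velocities": joint speeds; "effort": joint torques, N m; "tool_pos": TCP position; "tool_rot": TCP orientation; "force": force on the tool from outside, world axes, zero at the start; "wrist_torque": the same for the moment, N m; "grip_width": finger opening in m.
Only numpy, scipy, OpenCV 4.12 (cv2) and the standard library are available. Lean on these libraries where they do the work, as an engineer would, in place of code of your own. Each camera call takes 0.05 s, during which the arm holds its last target. There are 200 camera calls.

## Working session

There is one attempt and no reset: what is moved stays moved. The work goes in short steps, Python scripts to look and compute and a tool call to move; the robot and the scene stay as the last step left them, time stands still between calls to the robot, and variables do not carry over. Pictures are saved under pics/ and viewed, about 8 in all and at most 12, crops included, and the job is handed in when it is done.

Besides the shell and the picture viewer there is one more tool, called as name([rows], argument=value, ...), one row to a line, values as JSON. servo_tool: Moves the arm, as the interface text tells. Its arguments: {"type":"object","properties":{"plan":{"type":"array"},"force":{"type":"number"}},"required":["plan"]}

```bash
mkdir -p pics; cat > h.py <<'E'
import numpy as np, cv2
from cell import env
from scipy.spatial.transform import Rotation as R
def cam(n):
    c=env.read_camera(n); c['R']=cv2.Rodrigues(np.array(c['rvec'],float))[0]; c['t']=np.array(c['tvec'],float).ravel(); return c
def ray(c,u,v):
    d=c['R'].T@np.array([(u-c['cx'])/c['fx'],(v-c['cy'])/c['fy'],1]); o=-c['R'].T@c['t']; return o,d
def onz(c,u,v,z):
    o,d=ray(c,u,v); return o+d*(z-o[2])/d[2]
def proj(c,P):
    p=(c['R']@np.atleast_2d(P).T).T+c['t']; return np.c_[c['fx']*p[:,0]/p[:,2]+c['cx'],c['fy']*p[:,1]/p[:,2]+c['cy']]
E
python3 - <<'E'
from h import *
for n in('scene','top'):
    c=cam(n); cv2.imwrite(f'pics/{n}0.png',c['image']); print(n,c['fx'],-c['R'].T@c['t'],c['R'][2])
o=env.get_obs(); print(o)
E
```

```text
scene 486.27591294154706 [ 0.8085931  -0.51443988  1.05687789] [-0.29533642  0.44961282 -0.84298559]
top 426.87199725301565 [0.26332579 0.00319367 1.19494912] [ 1.95199102e-01 -7.38916413e-04 -9.80763358e-01]
{'time_s': 0.1, 'qpos': array([-68.69288453,  18.4355722 ,  -4.01608992,  83.16792109,
         1.29355954,  78.53914617,  -3.26150703]), 'joint_velocities': array([-0.04598727, -0.04369047,  0.05523082, -0.19018074, -0.09594902,
        0.03271688,  0.07620596]), 'effort': array([-4.55440040e-04, -4.92570305e+01, -4.05932581e-01, -3.13399351e+01,
       -6.41089864e-02,  3.94475902e-02,  5.42977375e-05]), 'tool_pos': array([0.22748835, 0.60837326, 0.22156224]), 'tool_rot': array([-1.79902512e+02,  3.77097069e-03,  1.59501218e+02]), 'force': array([-0.07417998, -0.00704406, -0.32185542]), 'wrist_torque': array([ 0.02504016, -0.00849679, -0.04308696]), 'grip_width': 0.08666560592949032}
```

View pics/scene0.png

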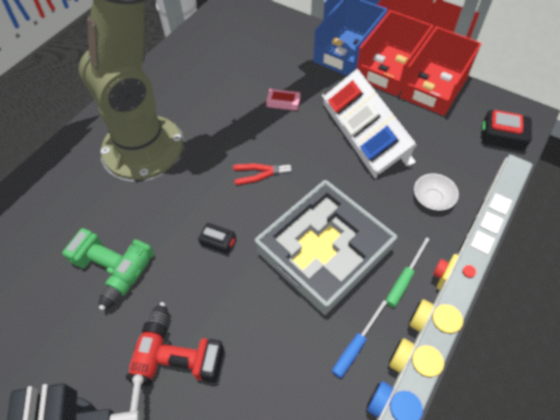

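View pics/top0.png

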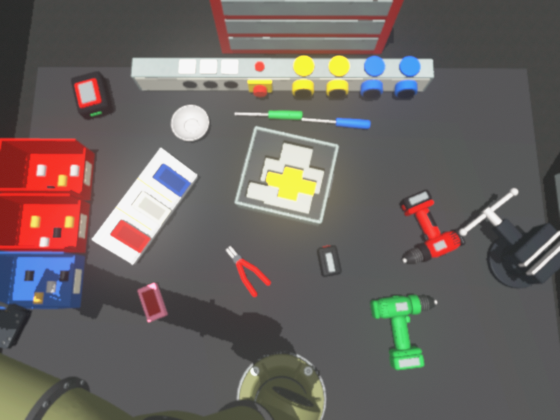

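Candidates seen so far:
- **Case:** the red one on the shelf at top (130,235) / scene (345,95). The pink look-alike is at top (152,302) / scene (284,99). Red bins are at top (40,220) and scene (395,50).
- **Drill:** the red one at top (430,228) / scene (175,355). The green look-alike is at top (402,325) / scene (110,265).

I choose the shelf's red case and the red drill. One close crop of both will check this.

```bash
python3 - <<'E'
from h import *
s=cv2.imread('pics/scene0.png');t=cv2.imread('pics/top0.png')
def cr(im,x,y,w,h,k=4): return cv2.resize(im[y:y+h,x:x+w],None,fx=k,fy=k,interpolation=cv2.INTER_CUBIC)
a=np.hstack([cr(s,315,65,100,110,4-1),cr(t,88,142,115,110,3),]); b=np.hstack([cr(s,125,295,100,90,3),cr(t,388,182,115,90,3)])
cv2.imwrite('pics/crop1.png',np.vstack([a,b])); print(a.shape)
c=cam('top');d=cam('scene')
def tri(p,q):
    o1,d1=ray(c,*p);o2,d2=ray(d,*q);A=np.c_[d1,-d2];s=np.linalg.lstsq(A,o2-o1,rcond=None)[0];return (o1+d1*s[0]+o2+d2*s[1])/2,np.linalg.norm(o1+d1*s[0]-o2-d2*s[1])
def cents(cc,lo,hi,roi):
    h=cv2.cvtColor(cc['image'],cv2.COLOR_BGR2HSV);m=cv2.inRange(h,lo,hi)
    z=np.zeros_like(m);x,y,w,hh=roi;z[y:y+hh,x:x+w]=m[y:y+hh,x:x+w]
    n,l,st,ce=cv2.connectedComponentsWithStats(z);i=1+np.argmax(st[1:,4])
    k=(l==i).astype('uint8');r=cv2.minAreaRect(cv2.findContours(k,0,2)[0][0]);return ce[i],st[i,4],cv2.boxPoints(r)
red=((0,120,60),(8,255,255)); red2=((172,120,60),(180,255,255))
blue=((105,110,60),(125,255,255))
for nm,l,rt,rs in(('red',red,(100,210,60,50),(322,75,50,40)),('blue',blue,(150,160,45,40),(350,120,55,45))):
    p=cents(c,*l,rt);q=cents(d,*l,rs);print(nm,p[0],p[1],q[0],q[1],tri(p[0],q[0]));print(p[2].round(1).tolist(),q[2].round(1).tolist())
E
```

```text
(330, 645, 3)
red [130.06376361 236.00155521] 643 [344.45773196  96.66597938] 485 (array([0.41591753, 0.40267453, 0.06597873]), np.float64(0.0015032251664801699))
[[109.9000015258789, 234.3000030517578], [119.69999694824219, 218.6999969482422], [150.3000030517578, 237.8000030517578], [140.60000610351562, 253.5]] [[327.1000061035156, 101.0], [352.1000061035156, 80.69999694824219], [361.8999938964844, 92.69999694824219], [336.8999938964844, 113.0]]
blue [171.39501779 179.66370107] 562 [378.49225473 143.09810671] 581 (array([0.57148721, 0.30090579, 0.0665744 ]), np.float64(0.0018760101445000254))
[[152.89999389648438, 176.60000610351562], [162.60000610351562, 163.0], [190.0, 182.60000610351562], [180.3000030517578, 196.1999969482422]] [[359.5, 146.60000610351562], [387.0, 126.0], [397.20001220703125, 139.60000610351562], [369.70001220703125, 160.1999969482422]]
```

View pics/crop1.png

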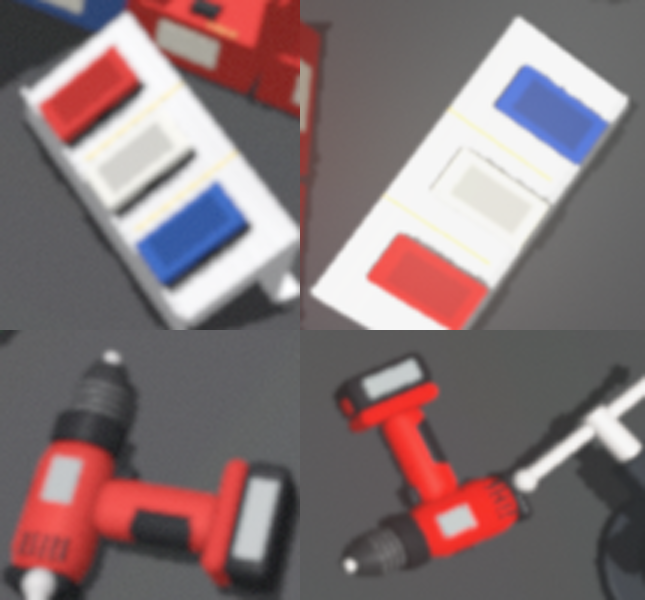

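```bash
cat >> h.py <<'E'
def tri(c,p,d,q):
    o1,d1=ray(c,*p);o2,d2=ray(d,*q);A=np.c_[d1,-d2];s=np.linalg.lstsq(A,o2-o1,rcond=None)[0];return (o1+d1*s[0]+o2+d2*s[1])/2,np.linalg.norm(o1+d1*s[0]-o2-d2*s[1])
E
python3 - <<'E'
from h import *
np.set_printoptions(precision=4,suppress=True)
c=cam('top');d=cam('scene')
for n,p,q in(('redhi',(92,239.3),(357.7,69)),('bluehi',(160.7,147.7),(414,143)),('bluelo',(197.3,174.7),(374.3,173.3)),('redlo',(133,263),(323.3,93)),('stick tip',(465,232),(137,413)),('chuck tip',(404.5,261.5),(162,304.5))):
    print(n,*tri(c,p,d,q))
s=cv2.imread('pics/scene0.png');t=cv2.imread('pics/top0.png')
def cr(im,x,y,w,h,k): return cv2.resize(im[y:y+h,x:x+w],None,fx=k,fy=k,interpolation=cv2.INTER_CUBIC)
a=np.hstack([cr(s,320,70,50,50,8),cr(t,105,215,50,50,8)])
b=np.hstack([cr(s,240,175,160,140,2.5),cr(t,225,120,125,109,3.2)])
b=cv2.resize(b,(800,350));a=a[150-150:,:]
cv2.imwrite('pics/crop2.png',cv2.resize(np.vstack([a[:],b]),(800,750))[:0] if 0 else np.vstack([cr(a,0,0,800,400,1)[:250+100],b])[:600+0] if 0 else np.vstack([cv2.resize(a,(600,300)),cv2.resize(b,(600,280))]))
E
```

```text
redhi [0.4049 0.4938 0.0905] 0.005131538591902688
bluehi [0.6541 0.328  0.0915] 0.0015847102087584203
bluelo [0.5975 0.2389 0.0242] 0.0009580202924454454
redlo [0.348  0.3985 0.0471] 0.007570638042304087
stick tip [ 0.4435 -0.5348 -0.0322] 0.0016812063032627278
chuck tip [ 0.3556 -0.3355  0.0234] 0.00568949773605838Traceback (most recent call last):
  File "<stdin>", line 9, in <module>
    return _nx.concatenate(arrs, 1, dtype=dtype, casting=casting)
           ~~~~~~~~~~~~~~~^^^^^^^^^^^^^^^^^^^^^^^^^^^^^^^^^^^^^^^
ValueError: all the input array dimensions except for the concatenation axis must match exactly, but along dimension 0, the array at index 0 has size 350 and the array at index 1 has size 349
```

```bash
python3 - <<'E'
from h import *
s=cv2.imread('pics/scene0.png');t=cv2.imread('pics/top0.png')
def cr(im,x,y,w,h,W,H): return cv2.resize(im[y:y+h,x:x+w],(W,H),interpolation=cv2.INTER_CUBIC)
a=np.hstack([cr(s,322,72,44,44,308,308),cr(t,107,214,48,44,336,308)])
b=np.hstack([cr(s,240,170,160,145,320,290),cr(t,226,118,120,108,324,290)])
cv2.imwrite('pics/crop2.png',np.vstack([a,b]))
E
```

```text
(no output)
```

View pics/crop2.png

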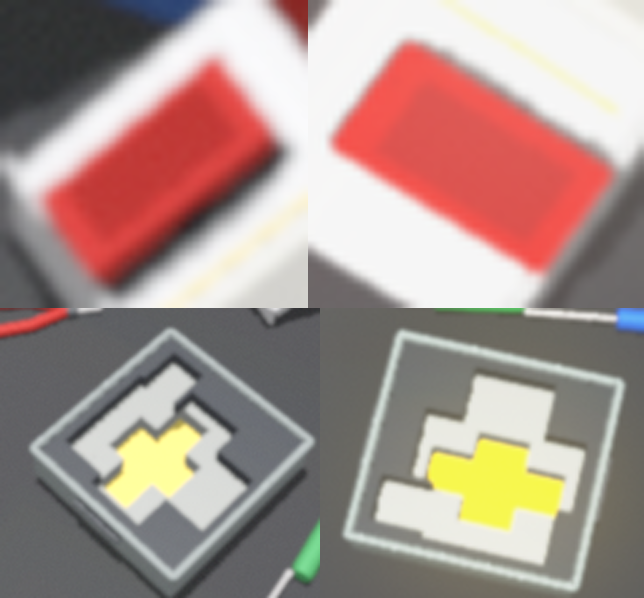

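```bash
python3 - <<'E'
from h import *
np.set_printoptions(precision=4,suppress=True)
c=cam('top');d=cam('scene')
print('case tri',*tri(c,(130.9,236.9),d,(344.5,95.3)))
for z in(.066,.072,.078): print(z,onz(c,130.9,236.9,z),onz(d,344.5,95.3,z))
T=[(255.6,126.6),(338.6,145.2),(321.2,223),(235.6,203.3)];S=[(397,236.5),(326,306),(256,240),(325,180.5)]
# tray rim edges, z=.067
loc=np.array([[111,117.5],[111,-117.5],[-111,-117.5],[-111,117.5]])/1000
def fit(w):
    a=w.mean(0);H=loc.T@(w-a);y=np.arctan2(H[0,1]-H[1,0],H[0,0]+H[1,1]);Rr=np.array([[np.cos(y),-np.sin(y)],[np.sin(y),np.cos(y)]]);return a,np.degrees(y),(w-a-loc@Rr.T)*1000
for n,cc,P in(('top',c,T),('scene',d,S)):
    w=np.array([onz(cc,*p,.067)[:2] for p in P]);a,y,e=fit(w);print(n,a,y,e.round(1).tolist())
for p,q in zip(T,S): print(*tri(c,p,d,q))
# drill: red+dark masks
for n,cc,roi in(('top',c,(385,175,90,100)),('scene',d,(120,290,110,110))):
    h=cv2.cvtColor(cc['image'],cv2.COLOR_BGR2HSV);m=cv2.inRange(h,(0,140,80),(8,255,255))|cv2.inRange(h,(172,140,80),(180,255,255))
    x,y,w,hh=roi;z=np.zeros_like(m);z[y:y+hh,x:x+w]=m[y:y+hh,x:x+w]
    cv2.imwrite(f'pics/m_{n}.png',z)
    print(n,cv2.countNonZero(z))
im=np.hstack([cv2.resize(cv2.imread('pics/top0.png')[178:272,388:478],(390,407),interpolation=cv2.INTER_CUBIC),cv2.resize(cv2.imread('pics/scene0.png')[295:393,125:225],(400,407),interpolation=cv2.INTER_CUBIC)])
cv2.imwrite('pics/drill.png',im)
E
```

```text
case tri [0.4145 0.4    0.0717] 0.0060508470028702525
0.066 [0.413  0.3997 0.066 ] [0.4139 0.4081 0.066 ]
0.072 [0.4122 0.3976 0.072 ] [0.4163 0.4025 0.072 ]
0.078 [0.4114 0.3955 0.078 ] [0.4187 0.3969 0.078 ]
top [ 0.5886 -0.0177] -13.072033052228463 [[2.0, 0.8], [1.4, -1.7], [-1.7, -0.3], [-1.8, 1.3]]
scene [ 0.595  -0.0166] -13.27332018383606 [[1.7, 1.5], [-0.4, -2.2], [0.3, -0.0], [-1.5, 0.7]]
[0.7295 0.0745 0.0622] 0.005346978233293992
[ 0.6741 -0.1585  0.0632] 0.0031533963906031992
[ 0.4558 -0.1055  0.0608] 0.0069521099537784075
[0.5088 0.1258 0.0606] 0.005619939050921456
top 1098
scene 1682
```

View pics/drill.png

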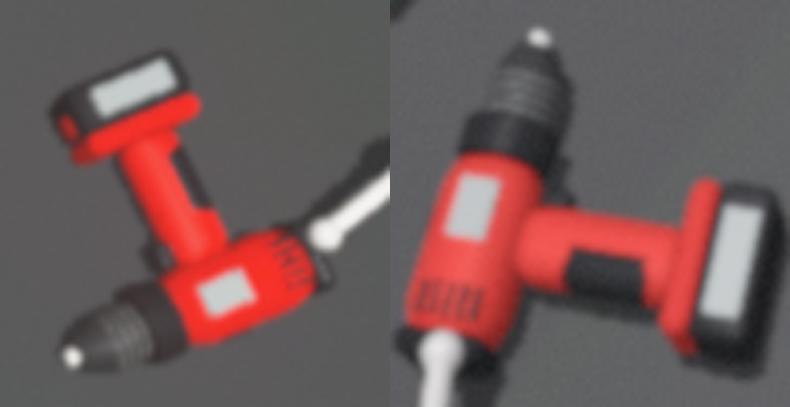

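```bash
python3 - <<'E'
from h import *
np.set_printoptions(precision=4,suppress=True)
c=cam('top');d=cam('scene')
for n,p,q in(('rod',(463,232.3),(137.5,378)),('chuck',(404.6,260.2),(162.5,303.9)),('batlabel',(418.9,198.3),(210.75,358.1)),('motlabel',(440.4,245.7),(145.5,344.9)),('handle mid',(388+170/4.33,178+185/4.33),(125+(600-390)/4,295+245/4.15))):
    print(n,*tri(c,p,d,q),onz(c,*p,.045),onz(d,*q,.045))
print(proj(d,[0.228,.609,.22]),proj(c,[0.228,.609,.22]))
# nest boundaries in top view, tray frame
a=np.array([.5886,-.0177]);y=np.radians(-13.15);Rr=np.array([[np.cos(y),-np.sin(y)],[np.sin(y),np.cos(y)]])
for nm,cc,a in(('top',c,[.5886,-.0177]),('scene',d,[.595,-.0166])):
    # rectify to tray plane, z=.059 and .035, .006
    out=[]
    for z in(.059,.035,.006):
        g=np.array([[[*(np.array(a)+Rr@np.array([0.12-i/2500,0.12-j/2500])),z] for j in range(600)] for i in range(600)]).reshape(-1,3)
        m=proj(cc,g).astype(np.float32).reshape(600,600,2)
        out.append(cv2.remap(cc['image'],m[...,0],m[...,1],cv2.INTER_CUBIC))
    cv2.imwrite(f'pics/rect_{nm}.png',np.hstack([cv2.resize(o,(266,266)) for o in out]))
x=np.vstack([cv2.imread('pics/rect_top.png'),cv2.imread('pics/rect_scene.png')]);cv2.imwrite('pics/rect.png',x)
E
```

```text
rod [ 0.4306 -0.4857  0.0622] 0.0042109334605237555 [ 0.4318 -0.4948  0.045 ] [ 0.4256 -0.4836  0.045 ]
chuck [ 0.3585 -0.3346  0.0292] 0.004936877001078599 [ 0.3556 -0.3319  0.045 ] [ 0.3672 -0.3357  0.045 ]
batlabel [ 0.5268 -0.3763  0.0508] 0.005854934870430717 [ 0.5262 -0.3805  0.045 ] [ 0.5272 -0.3734  0.045 ]
motlabel [ 0.3958 -0.4264  0.0514] 0.004978553024832596 [ 0.395  -0.4308  0.045 ] [ 0.3951 -0.424   0.045 ]
handle mid [ 0.4633 -0.402   0.0409] 0.0023926410752901734 [ 0.4634 -0.3996  0.045 ] [ 0.4639 -0.4033  0.045 ]
[[325.5121 -12.3437]] [[  7.0493 309.9673]]
```

View pics/rect.png

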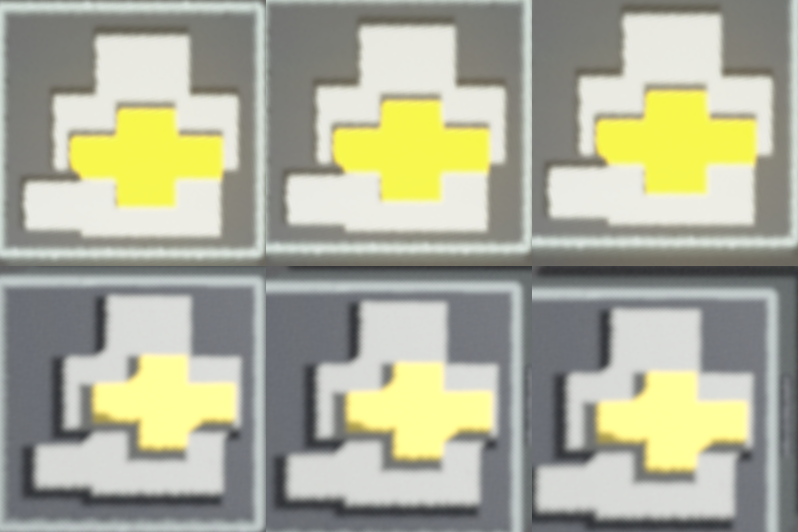

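```bash
cat >> h.py <<'E'
import json
from scipy.spatial.transform import Slerp
def Rt(x_az,tilt=0): # tool x azimuth, tool z down, then tilt about tool y
    return R.from_euler('xyz',[180,0,x_az],degrees=True)*R.from_euler('y',tilt,degrees=True)
def pose():
    o=env.get_obs(); return o['tool_pos'],R.from_euler('xyz',o['tool_rot'],degrees=True),o
def plan(tp,tR,N,g,dec=1):
    p,r,o=pose(); w=(r.inv()*tR).as_rotvec(degrees=True); tp=np.array(tp); rows=[]
    for i in range(N):
        ri=r*R.from_rotvec(w*i/N,degrees=True)
        rows.append([g,(ri.inv().apply(tp-p)/N*100).round(dec).tolist(),(w/N).round(1).tolist()])
    print('w',w.round(1),'d_tool_cm',(r.inv().apply(tp-p)*100).round(2)); print(json.dumps(rows).replace(' ',''))
E
python3 - <<'E'
from h import *
plan([.385,.353,.165],Rt(56.8,0),18,1)
E
```

```text
w [  0.   -0.  102.7] d_tool_cm [-23.7  -18.45   5.76]
[[1,[-1.3,-1.0,0.3],[0.0,-0.0,5.7]],[1,[-1.4,-0.9,0.3],[0.0,-0.0,5.7]],[1,[-1.5,-0.7,0.3],[0.0,-0.0,5.7]],[1,[-1.6,-0.6,0.3],[0.0,-0.0,5.7]],[1,[-1.6,-0.4,0.3],[0.0,-0.0,5.7]],[1,[-1.6,-0.3,0.3],[0.0,-0.0,5.7]],[1,[-1.7,-0.1,0.3],[0.0,-0.0,5.7]],[1,[-1.7,0.1,0.3],[0.0,-0.0,5.7]],[1,[-1.7,0.2,0.3],[0.0,-0.0,5.7]],[1,[-1.6,0.4,0.3],[0.0,-0.0,5.7]],[1,[-1.6,0.5,0.3],[0.0,-0.0,5.7]],[1,[-1.5,0.7,0.3],[0.0,-0.0,5.7]],[1,[-1.4,0.8,0.3],[0.0,-0.0,5.7]],[1,[-1.3,1.0,0.3],[0.0,-0.0,5.7]],[1,[-1.2,1.1,0.3],[0.0,-0.0,5.7]],[1,[-1.1,1.2,0.3],[0.0,-0.0,5.7]],[1,[-1.0,1.3,0.3],[0.0,-0.0,5.7]],[1,[-0.9,1.4,0.3],[0.0,-0.0,5.7]]]
```

servo_tool([
  [1,[-1.3,-1.0,0.3],[0,0,5.7]],
  [1,[-1.4,-0.9,0.3],[0,0,5.7]],
  [1,[-1.5,-0.7,0.3],[0,0,5.7]],
  [1,[-1.6,-0.6,0.3],[0,0,5.7]],
  [1,[-1.6,-0.4,0.3],[0,0,5.7]],
  [1,[-1.6,-0.3,0.3],[0,0,5.7]],
  [1,[-1.7,-0.1,0.3],[0,0,5.7]],
  [1,[-1.7,0.1,0.3],[0,0,5.7]],
  [1,[-1.7,0.2,0.3],[0,0,5.7]],
  [1,[-1.6,0.4,0.3],[0,0,5.7]],
  [1,[-1.6,0.5,0.3],[0,0,5.7]],
  [1,[-1.5,0.7,0.3],[0,0,5.7]],
  [1,[-1.4,0.8,0.3],[0,0,5.7]],
  [1,[-1.3,1.0,0.3],[0,0,5.7]],
  [1,[-1.2,1.1,0.3],[0,0,5.7]],
  [1,[-1.1,1.2,0.3],[0,0,5.7]],
  [1,[-1.0,1.3,0.3],[0,0,5.7]],
  [1,[-0.9,1.4,0.3],[0,0,5.7]],
])

```text
time_s: 2.0
tool_pos: [0.3774, 0.3426, 0.1672]
tool_rot: [-179.7, -0.4, 52.4]
force: [0.2, -0.2, 0.2]
grip_width: 0.0869
```

```bash
python3 - <<'E'
from h import *
plan([.385,.353,.165],Rt(56.8,32),6,1)
E
```

```text
w [ 0.9 31.6 -4.4] d_tool_cm [ 1.29 -0.03  0.23]
[[1,[0.2,-0.0,0.0],[0.2,5.3,-0.7]],[1,[0.2,-0.0,0.1],[0.2,5.3,-0.7]],[1,[0.2,0.0,0.1],[0.2,5.3,-0.7]],[1,[0.2,0.0,0.1],[0.2,5.3,-0.7]],[1,[0.2,0.0,0.1],[0.2,5.3,-0.7]],[1,[0.2,0.0,0.1],[0.2,5.3,-0.7]]]
```

servo_tool([
  [1,[0.2,0,0],[0.2,5.3,-0.7]],
  [1,[0.2,0,0.1],[0.2,5.3,-0.7]],
  [1,[0.2,0,0.1],[0.2,5.3,-0.7]],
  [1,[0.2,0,0.1],[0.2,5.3,-0.7]],
  [1,[0.2,0,0.1],[0.2,5.3,-0.7]],
  [1,[0.2,0,0.1],[0.2,5.3,-0.7]],
  [1,[0,0,0],[0,0,0]],
])

```text
time_s: 2.58
tool_pos: [0.3882, 0.3491, 0.161]
tool_rot: [-179.9, -33.1, 56.1]
force: [-1.9, -0.8, -1.3]
grip_width: 0.0869
```

```bash
python3 - <<'E'
from h import *
p,r,o=pose();print(p,o['qpos'].round(0))
c=cam('top');d=cam('scene')
P=[p,p+r.apply([0,.05,0]),p+r.apply([0,-.05,0]),[.4205,.4062,.0573]]
ims=[]
for cc,x,y in((c,80,170),(d,290,40)):
    print(proj(cc,P).round(1).tolist())
    ims.append(cv2.resize(cc['image'][y:y+110,x:x+100],(400,440),interpolation=cv2.INTER_CUBIC))
cv2.imwrite('pics/near.png',np.hstack(ims))
E
```

```text
[0.38821862 0.34911284 0.16098239] [-52. -17.  12. 133. -11.  32. -66.]
[[137.6, 241.9], [150.2, 225.1], [124.9, 259.0], [129.8, 234.5]]
[[328.4, 79.1], [337.2, 91.7], [319.9, 67.0], [346.0, 98.8]]
```

View pics/near.png

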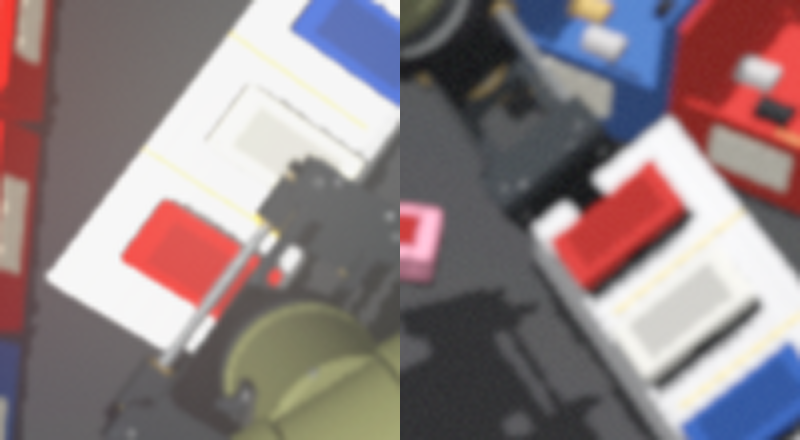

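```bash
python3 - <<'E'
from h import *
n=Rt(56.8,32).apply([0,0,1]);G=np.array([.4205,.4062,.0573])
plan(G-n*.035,Rt(56.8,32),6,1); print(n)
E
```

```text
w [ 0.3 -1.5 -0.5] d_tool_cm [-0.84 -0.55  9.03]
[[1,[-0.1,-0.1,1.5],[0.1,-0.2,-0.1]],[1,[-0.1,-0.1,1.5],[0.1,-0.2,-0.1]],[1,[-0.1,-0.1,1.5],[0.1,-0.2,-0.1]],[1,[-0.1,-0.1,1.5],[0.1,-0.2,-0.1]],[1,[-0.1,-0.1,1.5],[0.1,-0.2,-0.1]],[1,[-0.1,-0.1,1.5],[0.1,-0.2,-0.1]]]
[ 0.2901643   0.44341753 -0.8480481 ]
```

servo_tool([
  [1,[-0.1,-0.1,1.5],[0.1,-0.2,-0.1]],
  [1,[-0.1,-0.1,1.5],[0.1,-0.2,-0.1]],
  [1,[-0.1,-0.1,1.5],[0.1,-0.2,-0.1]],
  [1,[-0.1,-0.1,1.5],[0.1,-0.2,-0.1]],
  [1,[-0.1,-0.1,1.5],[0.1,-0.2,-0.1]],
  [1,[-0.1,-0.1,1.5],[0.1,-0.2,-0.1]],
  [1,[0,0,0],[0,0,0]],
])

```text
time_s: 3.27
tool_pos: [0.4218, 0.4079, 0.1088]
tool_rot: [179.9, -33.7, 57.3]
force: [-1.4, -0.0, -0.5]
grip_width: 0.0871
```

```bash
python3 - <<'E'
from h import *
G=np.array([.4205,.4062,.0573])
plan(G,Rt(56.8,32),5,1,2)
p,r,o=pose();print(p,o['qpos'].round(0))
c=cam('top');d=cam('scene');ims=[]
for cc,x,y in((c,80,180),(d,300,50)):
    print(proj(cc,[p,p+r.apply([0,.05,0]),p+r.apply([0,-.05,0])]).round(1).tolist())
    ims.append(cv2.resize(cc['image'][y:y+90,x:x+90],(400,400),interpolation=cv2.INTER_CUBIC))
cv2.imwrite('pics/near2.png',np.hstack(ims))
E
```

```text
w [-0.1 -1.7  0.4] d_tool_cm [-3.03 -0.02  4.17]
[[1,[-0.61,-0.0,0.83],[-0.0,-0.3,0.1]],[1,[-0.6,-0.0,0.84],[-0.0,-0.3,0.1]],[1,[-0.6,-0.0,0.84],[-0.0,-0.3,0.1]],[1,[-0.59,-0.0,0.84],[-0.0,-0.3,0.1]],[1,[-0.59,-0.0,0.85],[-0.0,-0.3,0.1]]]
[0.42179118 0.40790735 0.10876291] [-57.  -4.  16. 130. -20.  23. -58.]
[[122.3, 231.3], [134.0, 215.2], [110.4, 247.6]]
[[348.5, 85.1], [357.6, 97.0], [339.7, 73.6]]
```

View pics/near2.png

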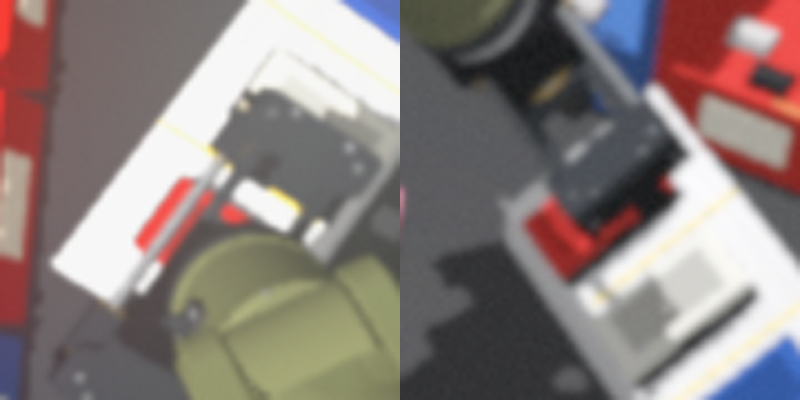

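servo_tool([
  [1,[-0.8,0,0],[0,-0.4,0]],
  [1,[-0.8,0,0],[0,-0.4,0]],
  [1,[-0.8,0,0],[0,-0.4,0]],
  [1,[-0.6,0,0],[0,-0.4,0]],
  [1,[0,0,0],[0,0,0]],
])

```text
time_s: 3.78
tool_pos: [0.4089, 0.3858, 0.0986]
tool_rot: [179.8, -32.5, 57.2]
force: [-0.4, 0.1, -0.3]
grip_width: 0.0868
```

```bash
python3 - <<'E'
from h import *
G=np.array([.4205,.4062,.0573])
plan(G,Rt(56.8,32),6,1,2)
p,r,o=pose();print(p,o['qpos'].round(1),o['tool_rot'])
E
```

```text
w [-0.1 -0.5  0.4] d_tool_cm [-0.23 -0.14  4.74]
[[1,[-0.04,-0.02,0.79],[-0.0,-0.1,0.1]],[1,[-0.04,-0.02,0.79],[-0.0,-0.1,0.1]],[1,[-0.04,-0.02,0.79],[-0.0,-0.1,0.1]],[1,[-0.04,-0.02,0.79],[-0.0,-0.1,0.1]],[1,[-0.03,-0.02,0.79],[-0.0,-0.1,0.1]],[1,[-0.03,-0.02,0.79],[-0.0,-0.1,0.1]]]
[0.40886219 0.38575832 0.09858265] [-56.6  -5.8  15.9 132.  -18.5  23.3 -58.1] [179.84341415 -32.46235996  57.24097464]
```

servo_tool([
  [1,[-0.05,0,0.6],[0,-0.1,0.1]],
  [1,[-0.05,0,0.6],[0,-0.1,0.1]],
  [1,[-0.05,0,0.6],[0,-0.1,0.1]],
  [1,[-0.05,0,0.6],[0,-0.1,0.1]],
  [1,[0,0,0],[0,0,0]],
])

```text
time_s: 4.2
tool_pos: [0.4159, 0.3955, 0.0758]
tool_rot: [-179.9, -32.1, 56.6]
force: [-0.1, -0.1, 0.1]
grip_width: 0.0873
```

```bash
python3 - <<'E'
from h import *
G=np.array([.4205,.4062,.0573])
plan(G,Rt(56.8,32),6,1,2)
p,r,o=pose();print(p,o['qpos'].round(1),o['tool_rot'])
E
```

```text
w [-0.  -0.1 -0.1] d_tool_cm [-0.01 -0.2   2.18]
[[1,[-0.0,-0.03,0.36],[-0.0,-0.0,-0.0]],[1,[-0.0,-0.03,0.36],[-0.0,-0.0,-0.0]],[1,[-0.0,-0.03,0.36],[-0.0,-0.0,-0.0]],[1,[-0.0,-0.03,0.36],[-0.0,-0.0,-0.0]],[1,[-0.0,-0.03,0.36],[-0.0,-0.0,-0.0]],[1,[-0.0,-0.03,0.36],[-0.0,-0.0,-0.0]]]
[0.41590756 0.39545775 0.07583324] [-57.7  -1.7  16.8 131.5 -23.3  20.6 -54.4] [-179.88061885  -32.11800579   56.63425313]
```

servo_tool([
  [1,[0,-0.05,0.4],[0,0,0]],
  [1,[0,-0.05,0.4],[0,0,0]],
  [1,[0,-0.05,0.4],[0,0,0]],
  [1,[0,-0.05,0.4],[0,0,0]],
  [1,[0,0,0.3],[0,0,0]],
  [1,[0,0,0],[0,0,0]],
])

```text
time_s: 4.7
tool_pos: [0.42, 0.4064, 0.0567]
tool_rot: [-179.9, -32.0, 56.7]
force: [0.2, 0.4, 0.6]
grip_width: 0.0871
```

```bash
python3 - <<'E'
from h import *
plan(np.array([.4205,.4062,.0573]),Rt(56.8,32),6,1,2)
p,r,o=pose();print(p,o['qpos'].round(1),o['force'],o['wrist_torque'])
E
```

```text
w [-0.   0.  -0.1] d_tool_cm [ 0.04  0.06 -0.05]
[[1,[0.01,0.01,-0.01],[-0.0,0.0,-0.0]],[1,[0.01,0.01,-0.01],[-0.0,0.0,-0.0]],[1,[0.01,0.01,-0.01],[-0.0,0.0,-0.0]],[1,[0.01,0.01,-0.01],[-0.0,0.0,-0.0]],[1,[0.01,0.01,-0.01],[-0.0,0.0,-0.0]],[1,[0.01,0.01,-0.01],[-0.0,0.0,-0.0]]]
[0.4199588  0.40642817 0.05668738] [-58.1   1.8  16.7 131.  -28.3  18.3 -50.1] [0.17132763 0.41687792 0.56403481] [-0.61857731  0.46193386 -0.03755577]
```

servo_tool([
  [0,[0,0,0],[0,0,0]],
  [0,[0,0,0],[0,0,0]],
  [0,[0,0,0],[0,0,0]],
  [0,[0,0,0],[0,0,0]],
  [0,[0,0,0],[0,0,0]],
  [0,[0,0,0],[0,0,0]],
], force=25)

```text
time_s: 5.2
tool_pos: [0.4203, 0.4064, 0.0572]
tool_rot: [-179.9, -32.0, 56.7]
force: [0.1, 0.3, -0.1]
grip_width: 0.055
```

servo_tool([
  [0,[0,0,0],[0,0,0]],
  [0,[0,0,0],[0,0,0]],
  [0,[0,0,0],[0,0,0]],
])

```text
time_s: 5.45
tool_pos: [0.4201, 0.4065, 0.0573]
tool_rot: [-179.9, -32.1, 56.7]
force: [0.4, 0.3, -1.5]
grip_width: 0.0498
```

servo_tool([
  [0,[0,0,-0.5],[0,0,0]],
  [0,[0,0,-0.7],[0,0,0]],
  [0,[0.3,0,-0.8],[0,0,0]],
  [0,[0.5,0,-0.9],[0,0,0]],
  [0,[0.5,0,-0.9],[0,0,0]],
  [0,[0.5,0,-0.9],[0,0,0]],
  [0,[0.5,0,-0.9],[0,0,0]],
  [0,[0.5,0,-0.9],[0,0,0]],
])

```text
time_s: 6.12
tool_pos: [0.4088, 0.3909, 0.1231]
tool_rot: [-179.8, -31.0, 56.6]
force: [-0.2, -0.1, -3.5]
grip_width: 0.0497
```

```bash
python3 - <<'E'
from h import *
p,r,o=pose();print(p,o['qpos'].round(1),o['force'],o['grip_width'])
plan([.48,.33,.20],Rt(30,0),8,0,1)
E
```

```text
[0.40876062 0.39091909 0.12310145] [-56.9  -7.1  15.1 129.2 -13.   28.3 -65. ] [-0.20548747 -0.12529788 -3.49417063] 0.04967829910493575
w [ -7.4 -30.4  26. ] d_tool_cm [ 2.97  9.27 -7.23]
[[0,[0.4,1.2,-0.9],[-0.9,-3.8,3.3]],[0,[0.4,1.2,-0.9],[-0.9,-3.8,3.3]],[0,[0.4,1.1,-0.9],[-0.9,-3.8,3.3]],[0,[0.4,1.1,-0.9],[-0.9,-3.8,3.3]],[0,[0.4,1.1,-0.9],[-0.9,-3.8,3.3]],[0,[0.4,1.1,-0.9],[-0.9,-3.8,3.3]],[0,[0.4,1.1,-0.9],[-0.9,-3.8,3.3]],[0,[0.4,1.1,-1.0],[-0.9,-3.8,3.3]]]
```

servo_tool([
  [0,[0.4,1.2,-0.9],[-0.9,-3.8,3.3]],
  [0,[0.4,1.2,-0.9],[-0.9,-3.8,3.3]],
  [0,[0.4,1.1,-0.9],[-0.9,-3.8,3.3]],
  [0,[0.4,1.1,-0.9],[-0.9,-3.8,3.3]],
  [0,[0.4,1.1,-0.9],[-0.9,-3.8,3.3]],
  [0,[0.4,1.1,-0.9],[-0.9,-3.8,3.3]],
  [0,[0.4,1.1,-0.9],[-0.9,-3.8,3.3]],
  [0,[0.4,1.1,-1.0],[-0.9,-3.8,3.3]],
])

```text
time_s: 6.78
tool_pos: [0.4735, 0.3195, 0.1987]
tool_rot: [179.5, 2.3, 28.3]
force: [0.2, 1.3, -2.7]
grip_width: 0.0498
```

```bash
python3 - <<'E'
from h import *
p,r,o=pose();print(p,o['tool_rot'],o['qpos'].round(1),o['grip_width'])
plan([.578,-.017,.17],Rt(-13.15,0),15,0,1)
E
```

```text
[0.47349512 0.31952157 0.19871231] [179.45894651   2.26470289  28.30310821] [-51.4  11.4  16.7  95.1  -3.1  76.3 -95.8] 0.04977394060189047
w [ 1.3  2.  41.5] d_tool_cm [-6.64 34.55  3.46]
[[0,[-0.4,2.3,0.2],[0.1,0.1,2.8]],[0,[-0.3,2.3,0.2],[0.1,0.1,2.8]],[0,[-0.2,2.3,0.2],[0.1,0.1,2.8]],[0,[-0.1,2.3,0.2],[0.1,0.1,2.8]],[0,[0.0,2.3,0.2],[0.1,0.1,2.8]],[0,[0.1,2.3,0.2],[0.1,0.1,2.8]],[0,[0.2,2.3,0.2],[0.1,0.1,2.8]],[0,[0.3,2.3,0.2],[0.1,0.1,2.8]],[0,[0.5,2.3,0.2],[0.1,0.1,2.8]],[0,[0.6,2.3,0.2],[0.1,0.1,2.8]],[0,[0.7,2.3,0.2],[0.1,0.1,2.8]],[0,[0.8,2.2,0.2],[0.1,0.1,2.8]],[0,[0.9,2.2,0.2],[0.1,0.1,2.8]],[0,[1.0,2.1,0.2],[0.1,0.1,2.8]],[0,[1.1,2.1,0.2],[0.1,0.1,2.8]]]
```

servo_tool([
  [0,[-0.4,2.3,0.2],[0.1,0.1,2.8]],
  [0,[-0.3,2.3,0.2],[0.1,0.1,2.8]],
  [0,[-0.2,2.3,0.2],[0.1,0.1,2.8]],
  [0,[-0.1,2.3,0.2],[0.1,0.1,2.8]],
  [0,[0,2.3,0.2],[0.1,0.1,2.8]],
  [0,[0.1,2.3,0.2],[0.1,0.1,2.8]],
  [0,[0.2,2.3,0.2],[0.1,0.1,2.8]],
  [0,[0.3,2.3,0.2],[0.1,0.1,2.8]],
  [0,[0.5,2.3,0.2],[0.1,0.1,2.8]],
  [0,[0.6,2.3,0.2],[0.1,0.1,2.8]],
  [0,[0.7,2.3,0.2],[0.1,0.1,2.8]],
  [0,[0.8,2.2,0.2],[0.1,0.1,2.8]],
  [0,[0.9,2.2,0.2],[0.1,0.1,2.8]],
  [0,[1.0,2.1,0.2],[0.1,0.1,2.8]],
  [0,[1.1,2.1,0.2],[0.1,0.1,2.8]],
  [0,[0,0,0],[0,0,0]],
])

```text
time_s: 8.12
tool_pos: [0.5645, -0.0638, 0.1683]
tool_rot: [-179.9, 0.2, -19.0]
force: [0.1, -0.4, -2.1]
grip_width: 0.0498
```

```bash
python3 - <<'E'
from h import *
plan([.5752,-.0247,.11],Rt(-13.15,0),6,0,2)
E
```

```text
w [-0.1  0.2 -5.9] d_tool_cm [-0.24 -4.03  5.84]
[[0,[-0.04,-0.67,0.97],[-0.0,0.0,-1.0]],[0,[-0.03,-0.67,0.97],[-0.0,0.0,-1.0]],[0,[-0.02,-0.67,0.97],[-0.0,0.0,-1.0]],[0,[-0.01,-0.67,0.97],[-0.0,0.0,-1.0]],[0,[0.0,-0.67,0.97],[-0.0,0.0,-1.0]],[0,[0.02,-0.67,0.97],[-0.0,0.0,-1.0]]]
```

servo_tool([
  [0,[0,-0.6,0.9],[0,0,-1]],
  [0,[0,-0.6,0.9],[0,0,-1]],
  [0,[0,-0.6,0.9],[0,0,-1]],
  [0,[0,-0.6,0.9],[0,0,-1]],
  [0,[0,-0.6,0.9],[0,0,-1]],
  [0,[0,-0.4,0.5],[0,0,-0.5]],
  [0,[0,0,0],[0,0,0]],
  [0,[0,0,0],[0,0,0]],
])

```text
time_s: 8.78
tool_pos: [0.571, -0.0279, 0.1107]
tool_rot: [-179.8, 0.5, -13.1]
force: [-0.2, -1.3, -1.7]
grip_width: 0.0496
```

```bash
python3 - <<'E'
from h import *
plan([.5752,-.0247,.11],Rt(-13.15,0),3,0,2)
p,r,o=pose();c=cam('top');d=cam('scene');ims=[]
# case corners if centred in jaws, underside 4 mm below TCP... lid at +22
P=[p+r.apply([sx*.046,sy*.025,z]) for z in(-.022,.004) for sx in(1,-1) for sy in(1,-1)]
for cc,x,y in((c,235,110),(d,250,140)):
    print(proj(cc,P).round(1).tolist())
    im=cv2.resize(cc['image'][y:y+130,x:x+130],(400,400),interpolation=cv2.INTER_CUBIC)
    for q in (proj(cc,P)-[x,y]+.5)*400/130: cv2.circle(im,tuple(int(v) for v in q),2,(0,255,0),1)
    ims.append(im)
cv2.imwrite('pics/over.png',np.hstack(ims))
E
```

```text
w [-0.2  0.5  0. ] d_tool_cm [ 0.34 -0.41  0.07]
[[0,[0.11,-0.14,0.02],[-0.1,0.2,0.0]],[0,[0.11,-0.14,0.02],[-0.1,0.2,0.0]],[0,[0.11,-0.14,0.02],[-0.1,0.2,0.0]]]
[[305.6, 158.8], [286.8, 154.6], [297.7, 192.3], [278.7, 187.9], [304.9, 162.0], [286.6, 157.8], [297.2, 194.7], [278.6, 190.4]]
[[323.3, 243.3], [339.0, 228.8], [292.8, 217.0], [308.5, 203.5], [322.6, 248.7], [338.0, 234.5], [292.8, 222.9], [308.1, 209.5]]
```

View pics/over.png

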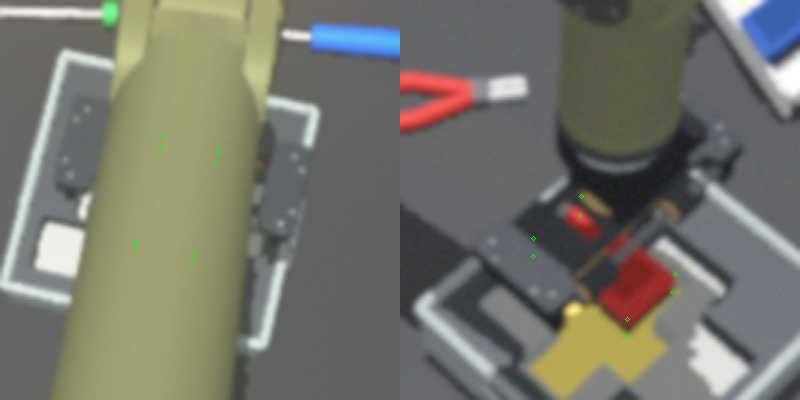

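```bash
python3 - <<'E'
from h import *
p,r,o=pose();d=cam('scene')
k=8;x0,y0,w=300,210,60
im=cv2.resize(d['image'][y0:y0+w,x0:x0+w],None,fx=k,fy=k,interpolation=cv2.INTER_CUBIC)
h=cv2.cvtColor(im,cv2.COLOR_BGR2HSV);m=cv2.inRange(h,(0,110,50),(8,255,255))|cv2.inRange(h,(172,110,50),(180,255,255))
n,l,st,ce=cv2.connectedComponentsWithStats(m);i=1+np.argmax(st[1:,4]);c=max(cv2.findContours((l==i).astype('uint8'),0,1)[0],key=cv2.contourArea)[:,0]
f=lambda q:((q+.5)/k-.5+[x0,y0]).round(1)
print('bottom',f(c[c[:,1].argmax()]),'right',f(c[c[:,0].argmax()]),'poly',[f(q[0]).tolist() for q in cv2.approxPolyDP(c[:,None],8,True)])
for z in(-.022,-.009,.004): print(z,proj(d,[p+r.apply([.046,sy*.025,z]) for sy in(1,-1)]).round(1).tolist())
print('yellow')
m=cv2.inRange(cv2.cvtColor(d['image'],cv2.COLOR_BGR2HSV),(20,70,60),(35,255,255))
E
```

```text
bottom [323.2 245.9] right [338.6 231.4] poly [[328.6, 220.2], [322.3, 224.3], [319.7, 230.6], [313.8, 235.8], [313.7, 237.6], [323.2, 245.9], [338.4, 232.2], [337.9, 229.1]]
-0.022 [[323.4, 243.3], [339.0, 228.8]]
-0.009 [[323.0, 246.1], [338.5, 231.7]]
0.004 [[322.7, 248.8], [338.0, 234.5]]
yellow
```

```bash
python3 - <<'E'
from h import *
plan([.5766,-.0241,.055],Rt(-13.2,0),6,0,2)
E
```

```text
w [-0.3  0.4 -0. ] d_tool_cm [ 0.42 -0.56  5.67]
[[0,[0.07,-0.09,0.94],[-0.0,0.1,-0.0]],[0,[0.07,-0.09,0.94],[-0.0,0.1,-0.0]],[0,[0.07,-0.09,0.94],[-0.0,0.1,-0.0]],[0,[0.07,-0.09,0.94],[-0.0,0.1,-0.0]],[0,[0.07,-0.1,0.94],[-0.0,0.1,-0.0]],[0,[0.07,-0.1,0.94],[-0.0,0.1,-0.0]]]
```

servo_tool([
  [0,[0.1,-0.1,0.7],[-0.05,0.1,0]],
  [0,[0.1,-0.1,0.8],[-0.05,0.1,0]],
  [0,[0.1,-0.1,0.9],[-0.05,0.1,0]],
  [0,[0.1,-0.1,0.9],[-0.05,0.1,0]],
  [0,[0,-0.1,0.8],[-0.05,0,0]],
  [0,[0,0,0.6],[0,0,0]],
  [0,[0,0,0.3],[0,0,0]],
  [0,[0,0,0],[0,0,0]],
])

```text
time_s: 9.6
tool_pos: [0.5776, -0.0261, 0.057]
tool_rot: [180.0, -0.2, -13.4]
force: [-0.5, -0.0, -3.4]
grip_width: 0.0499
```

```bash
python3 - <<'E'
from h import *
plan([.5766,-.0241,.045],Rt(-13.2,0),3,0,2);o=pose()[2];print(o['force'],o['tool_pos'])
E
```

```text
w [ 0.  -0.2 -0.2] d_tool_cm [-0.14 -0.17  1.2 ]
[[0,[-0.05,-0.06,0.4],[0.0,-0.1,-0.1]],[0,[-0.05,-0.06,0.4],[0.0,-0.1,-0.1]],[0,[-0.05,-0.06,0.4],[0.0,-0.1,-0.1]]]
[-0.53856411 -0.03968041 -3.38743465] [ 0.57756452 -0.02605794  0.0569884 ]
```

servo_tool([
  [0,[-0.05,-0.1,0.3],[0,-0.1,-0.1]],
  [0,[-0.05,-0.05,0.3],[0,-0.1,-0.1]],
  [0,[-0.05,0,0.3],[0,0,0]],
  [0,[0,0,0.2],[0,0,0]],
  [0,[0,0,0],[0,0,0]],
])

```text
time_s: 10.02
tool_pos: [0.5768, -0.0242, 0.0453]
tool_rot: [180.0, 0.0, -13.2]
force: [0.5, 0.0, -1.9]
grip_width: 0.0502
```

```bash
python3 - <<'E'
from h import *
plan([.5766,-.0241,.03],Rt(-13.2,0),3,0,2);o=pose()[2];print(o['force'],o['tool_pos'])
E
```

```text
w [0. 0. 0.] d_tool_cm [-0.03 -0.01  1.53]
[[0,[-0.01,-0.0,0.51],[0.0,0.0,0.0]],[0,[-0.01,-0.0,0.51],[0.0,0.0,0.0]],[0,[-0.01,-0.0,0.51],[0.0,0.0,0.0]]]
[ 0.48915888  0.01481008 -1.92623473] [ 0.57684093 -0.02421462  0.04530592]
```

Lined up. I'll descend slowly through the well mouth, at TCP z of about 39 mm.

servo_tool([
  [0,[0,0,0.2],[0,0,0]],
  [0,[0,0,0.2],[0,0,0]],
  [0,[0,0,0.2],[0,0,0]],
  [0,[0,0,0.2],[0,0,0]],
  [0,[0,0,0.2],[0,0,0]],
  [0,[0,0,0.1],[0,0,0]],
  [0,[0,0,0],[0,0,0]],
])

```text
time_s: 10.6
tool_pos: [0.5772, -0.0241, 0.0356]
tool_rot: [-179.9, -0.0, -13.2]
force: [-1.1, 0.5, 0.6]
grip_width: 0.0499
```

servo_tool([
  [0,[0,0,0.15],[0,0,0]],
  [0,[0,0,0.15],[0,0,0]],
  [0,[0,0,0.1],[0,0,0]],
  [0,[0,0,0],[0,0,0]],
])

```text
time_s: 10.93
tool_pos: [0.5769, -0.024, 0.0323]
tool_rot: [-179.9, 0.0, -13.2]
force: [-2.3, -0.7, 2.8]
grip_width: 0.05
```

```bash
python3 - <<'E'
from h import *
plan([.5766,-.0241,.02],Rt(-13.2,0),3,0,2);o=pose()[2];print(o['force'],o['wrist_torque'],o['tool_pos'],o['tool_rot'])
E
```

```text
w [-0.1  0.   0. ] d_tool_cm [-0.02  0.02  1.23]
[[0,[-0.01,0.01,0.41],[-0.0,0.0,0.0]],[0,[-0.01,0.01,0.41],[-0.0,0.0,0.0]],[0,[-0.01,0.01,0.41],[-0.0,0.0,0.0]]]
[-2.31024927 -0.66920532  2.84139616] [4.28085878e-04 6.08993922e-01 2.35776928e-02] [ 0.5768735  -0.02399842  0.03232242] [-1.79864896e+02  3.23554617e-02 -1.31700157e+01]
```

servo_tool([
  [0,[0,0,-0.3],[0,0,0]],
  [0,[-0.1,0,-0.2],[0,0,0]],
  [0,[-0.1,0,0],[0,0,0]],
  [0,[0,0,0],[0,0,0]],
])

```text
time_s: 11.27
tool_pos: [0.5756, -0.0238, 0.0362]
tool_rot: [-179.9, -0.1, -13.2]
force: [-0.8, 0.8, -1.8]
grip_width: 0.0497
```

```bash
python3 - <<'E'
from h import *
plan([.5747,-.0236,.035],Rt(-13.2,0),3,0,2);o=pose()[2];print(o['force'],o['wrist_torque'],o['tool_pos'],o['tool_rot'])
E
```

```text
w [-0.1 -0.1  0. ] d_tool_cm [-0.09  0.    0.12]
[[0,[-0.03,0.0,0.04],[-0.0,-0.0,0.0]],[0,[-0.03,0.0,0.04],[-0.0,-0.0,0.0]],[0,[-0.03,0.0,0.04],[-0.0,-0.0,0.0]]]
[-0.78698305  0.75446061 -1.80960467] [-0.03982025  0.17634238 -0.03621724] [ 0.57561188 -0.02381366  0.03616212] [-1.79927015e+02 -1.01122989e-01 -1.31730688e+01]
```

servo_tool([
  [0,[-0.1,0,0.1],[0,0,0]],
  [0,[0,0,0.2],[0,0,0]],
  [0,[0,0,0.2],[0,0,0]],
  [0,[0,0,0.2],[0,0,0]],
  [0,[0,0,0.1],[0,0,0]],
  [0,[0,0,0],[0,0,0]],
])

```text
time_s: 11.77
tool_pos: [0.5741, -0.0235, 0.0262]
tool_rot: [-180.0, -0.1, -13.2]
force: [-0.1, 0.8, -2.4]
grip_width: 0.05
```

```bash
python3 - <<'E'
from h import *
o=pose()[2];print(o['force'],o['wrist_torque'],o['tool_pos'],o['tool_rot'])
E
```

```text
[-0.13912509  0.80094975 -2.36659647] [-0.00146924  0.15582662 -0.02585207] [ 0.57413832 -0.02346484  0.02620367] [-1.79966439e+02 -7.38527906e-02 -1.31544500e+01]
```

servo_tool([
  [0,[0,0,0.25],[0,0,0]],
  [0,[0,0,0.25],[0,0,0]],
  [0,[0,0,0.25],[0,0,0]],
  [0,[0,0,0.2],[0,0,0]],
  [0,[0,0,0.15],[0,0,0]],
  [0,[0,0,0.1],[0,0,0]],
  [0,[0,0,0],[0,0,0]],
])

```text
time_s: 12.35
tool_pos: [0.5745, -0.0235, 0.0135]
tool_rot: [-180.0, -0.1, -13.2]
force: [-0.5, 0.0, 0.1]
grip_width: 0.0495
```

```bash
python3 - <<'E'
from h import *
o=pose()[2];print(o['force'],o['wrist_torque'],o['tool_pos'],o['tool_rot'])
E
```

```text
[-0.48940594  0.04224322  0.10208266] [ 0.03325585  0.45704698 -0.03464779] [ 0.57453277 -0.02354972  0.01348294] [-1.79955539e+02 -8.05064289e-02 -1.31581161e+01]
```

servo_tool([
  [0,[0,0,0.1],[0,0,0]],
  [0,[0,0,0.1],[0,0,0]],
  [0,[0,0,0],[0,0,0]],
])

```text
time_s: 12.6
tool_pos: [0.5749, -0.0236, 0.0128]
tool_rot: [-179.9, -0.1, -13.2]
force: [-0.3, 0.5, -1.2]
grip_width: 0.0498
```

servo_tool([
  [0,[0,0,0.1],[0,0,0]],
  [0,[0,0,0],[0,0,0]],
])

```text
time_s: 12.77
tool_pos: [0.5751, -0.0237, 0.0122]
tool_rot: [-179.9, -0.1, -13.2]
force: [-1.1, 0.0, 1.2]
grip_width: 0.0503
```

servo_tool([
  [0,[-0.1,0,0.1],[0,0,0]],
  [0,[0,0,0.15],[0,0,0]],
  [0,[0,0,0.15],[0,0,0]],
  [0,[0,0,0],[0,0,0]],
])

```text
time_s: 13.1
tool_pos: [0.5763, -0.0239, 0.0094]
tool_rot: [-179.9, -0.4, -13.2]
force: [-1.0, -0.5, 2.9]
grip_width: 0.05
```

servo_tool([
  [0.7,[0,0,0],[0,0,0]],
  [0.7,[0,0,0],[0,0,0]],
  [0.8,[0,0,0],[0,0,0]],
  [0.8,[0,0,0],[0,0,0]],
  [0.8,[0,0,-0.2],[0,0,0]],
  [0.8,[0,0,-0.5],[0,0,0]],
  [0.8,[0,0,-1],[0,0,0]],
  [0.8,[0,0,-2],[0,0,0]],
  [0.8,[0,0,-3],[0,0,0]],
  [0.8,[0,0,-3],[0,0,0]],
  [0.8,[0,0,-3],[0,0,0]],
])

```text
time_s: 14.02
tool_pos: [0.5692, -0.0238, 0.1347]
tool_rot: [179.8, 0.5, -13.2]
force: [0.4, -0.2, -0.3]
grip_width: 0.0692
```

```bash
python3 - <<'E'
from h import *
o=pose()[2];print(o['force'],o['qpos'].round(0),o['grip_width'])
plan([.475,-.34,.2],Rt(21.5),16,1,1)
E
```

```text
[ 0.39977337 -0.18334378 -0.25978655] [-30.  14.  34. 102.  -8.  67. -97.] 0.06921471991631292
w [  0.1   0.5 -34.7] d_tool_cm [-1.99 32.96 -6.38]
[[1,[-0.1,2.1,-0.4],[0.0,0.0,-2.2]],[1,[-0.2,2.1,-0.4],[0.0,0.0,-2.2]],[1,[-0.3,2.0,-0.4],[0.0,0.0,-2.2]],[1,[-0.4,2.0,-0.4],[0.0,0.0,-2.2]],[1,[-0.4,2.0,-0.4],[0.0,0.0,-2.2]],[1,[-0.5,2.0,-0.4],[0.0,0.0,-2.2]],[1,[-0.6,2.0,-0.4],[0.0,0.0,-2.2]],[1,[-0.7,2.0,-0.4],[0.0,0.0,-2.2]],[1,[-0.7,1.9,-0.4],[0.0,0.0,-2.2]],[1,[-0.8,1.9,-0.4],[0.0,0.0,-2.2]],[1,[-0.9,1.9,-0.4],[0.0,0.0,-2.2]],[1,[-0.9,1.8,-0.4],[0.0,0.0,-2.2]],[1,[-1.0,1.8,-0.4],[0.0,0.0,-2.2]],[1,[-1.1,1.8,-0.4],[0.0,0.0,-2.2]],[1,[-1.1,1.7,-0.4],[0.0,0.0,-2.2]],[1,[-1.2,1.7,-0.4],[0.0,0.0,-2.2]]]
```

servo_tool([
  [1,[-0.1,2.1,-0.4],[0,0,-2.2]],
  [1,[-0.2,2.1,-0.4],[0,0,-2.2]],
  [1,[-0.3,2.0,-0.4],[0,0,-2.2]],
  [1,[-0.4,2.0,-0.4],[0,0,-2.2]],
  [1,[-0.4,2.0,-0.4],[0,0,-2.2]],
  [1,[-0.5,2.0,-0.4],[0,0,-2.2]],
  [1,[-0.6,2.0,-0.4],[0,0,-2.2]],
  [1,[-0.7,2.0,-0.4],[0,0,-2.2]],
  [1,[-0.7,1.9,-0.4],[0,0,-2.2]],
  [1,[-0.8,1.9,-0.4],[0,0,-2.2]],
  [1,[-0.9,1.9,-0.4],[0,0,-2.2]],
  [1,[-0.9,1.8,-0.4],[0,0,-2.2]],
  [1,[-1.0,1.8,-0.4],[0,0,-2.2]],
  [1,[-0.5,0.8,-0.2],[0,0,-2.0]],
  [1,[0,0,0],[0,0,0]],
])

```text
time_s: 15.27
tool_pos: [0.496, -0.3054, 0.217]
tool_rot: [179.5, -1.5, 18.9]
force: [-0.8, 0.3, 0.9]
grip_width: 0.0866
```

```bash
python3 - <<'E'
from h import *
np.set_printoptions(precision=4,suppress=True)
o=pose()[2];print(o['tool_pos'],o['tool_rot'])
c=cam('top');d=cam('scene')
# case in well, scene view lid corners
k=8;x0,y0,w=270,195,110
for cc,x0,y0,nm in((d,270,195,'scene'),(c,240,125,'top')):
    im=cv2.resize(cc['image'][y0:y0+w,x0:x0+w],None,fx=k,fy=k,interpolation=cv2.INTER_CUBIC)
    h=cv2.cvtColor(im,cv2.COLOR_BGR2HSV);m=cv2.inRange(h,(0,110,50),(8,255,255))|cv2.inRange(h,(172,110,50),(180,255,255))
    n,l,st,ce=cv2.connectedComponentsWithStats(m);i=1+np.argmax(st[1:,4]);ct=max(cv2.findContours((l==i).astype('uint8'),0,1)[0],key=cv2.contourArea)
    poly=cv2.approxPolyDP(ct,20,True)[:,0]
    q=(poly+.5)/k-.5+[x0,y0];W=np.array([onz(cc,*v,.032)[:2] for v in q]);print(nm,st[i,4]/64,q.round(1).tolist());print(W)
    rr=cv2.minAreaRect((np.array([onz(cc,*((v[0]+.5)/k-.5+[x0,y0]),.032)[:2] for v in ct])*1000).astype(np.float32));print(rr)
h=np.hstack([cv2.resize(c['image'][110:280,225:480],(510,340),interpolation=cv2.INTER_CUBIC),cv2.resize(d['image'][175:315,240:400],(290,254))[:254] if 0 else cv2.resize(d['image'][170:320,235:365],(290,340),interpolation=cv2.INTER_CUBIC)])
cv2.imwrite('pics/well.png',h)
E
```

```text
[ 0.496  -0.3054  0.217 ] [179.4831  -1.4562  18.929 ]
scene 702.15625 [[309.9, 227.3], [297.3, 239.1], [303.1, 248.1], [324.4, 262.4], [337.3, 249.4]]
[[ 0.5396  0.0068]
 [ 0.5304 -0.0368]
 [ 0.5545 -0.0502]
 [ 0.6158 -0.0561]
 [ 0.6248 -0.0108]]
((576.7432861328125, -26.98724365234375), (55.72995376586914, 90.34568786621094), 76.28170776367188)
top 520.71875 [[286.1, 165.1], [278.4, 194.1], [293.9, 199.4], [302.2, 169.2]]
[[ 0.6243 -0.0136]
 [ 0.5397  0.0077]
 [ 0.5245 -0.0357]
 [ 0.6123 -0.0592]]
((574.6937255859375, -24.801311492919922), (51.24303436279297, 93.51231384277344), 76.84457397460938)
```

View pics/well.png

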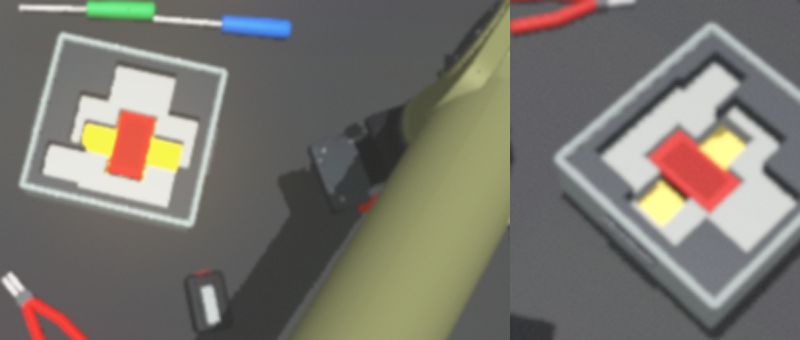

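```bash
python3 - <<'E'
from h import *
np.set_printoptions(precision=4,suppress=True)
c=cam('top');d=cam('scene')
F={'chuck':((404.6,260.2),(162.5,303.9),.027),'bat':((418.9,198.3),(210.75,358.1),.054),'mot':((440.4,245.7),(145.5,344.9),.054)}
for i,cc in((0,c),(1,d)):
    W={k:onz(cc,*v[i],v[2])[:2] for k,v in F.items()}
    v=W['chuck']-W['mot'];y=np.degrees(np.arctan2(v[1],v[0]))-90
    ex=np.array([np.cos(np.radians(y)),np.sin(np.radians(y))]);ey=np.array([-ex[1],ex[0]])
    O=(W['chuck']+W['mot'])/2; px=O@ex+.064; py=W['chuck']@ey-.108; O=px*ex+py*ey
    print(W,'yaw',y,'origin',O,'bat local',(W['bat']-O)@ex,(W['bat']-O)@ey,'mot y',(W['mot']-O)@ey)
# rod: other points
print(tri(c,(488,211),d,(132,414)))
# drill edges now in scene: motor housing direction via initial mask
for n,cc in(('top',c),('scene',d)):
    m=cv2.imread(f'pics/m_{n}.png',0); z=.027
    pts=np.argwhere(m>0)[:,::-1]; W=np.array([onz(cc,*p,z)[:2] for p in pts])*1000
    y=np.radians(21.5);ex=np.array([np.cos(y),np.sin(y)]);ey=np.array([-ex[1],ex[0]])
    L=np.c_[W@ex,W@ey]; print(n,'x range',np.percentile(L[:,0],[0.3,99.7]),'y',np.percentile(L[:,1],[.3,99.7]))
    O=np.array([463,-404]); print('O local',O@ex,O@ey)
    s=(L[:,0]-O@ex>-15)&(L[:,0]-O@ex<35);
    for b in(-10,5,20,30):
        q=L[abs(L[:,0]-O@ex-b)<4,1]-O@ey; print(b,q.min().round(1),q.max().round(1))
E
```

```text
{'chuck': array([ 0.357 , -0.3372]), 'bat': array([ 0.5241, -0.3775]), 'mot': array([ 0.394 , -0.4274])} yaw 22.26233422077162 origin [ 0.4572 -0.4129] bat local 0.07532262529835983 0.0073717235447661915 mot y 0.010485236310723005
{'chuck': array([ 0.3593, -0.3325]), 'bat': array([ 0.5297, -0.3747]), 'mot': array([ 0.3987, -0.4248])} yaw 23.11191299911013 origin [ 0.4606 -0.4067] bat local 0.07612950397464716 0.0023043929864082252 mot y 0.007581153784511103
(array([ 0.4805, -0.5397,  0.1012]), np.float64(0.0016046785982375418))
top x range [186.3502 347.5028] y [-608.3731 -499.7806]
O local 282.71683837906124 -545.5787654380875
-10 -8.8 20.6
5 -8.5 21.0
20 -11.7 21.7
30 -19.1 20.7
scene x range [186.5613 337.4136] y [-596.3033 -501.8992]
O local 282.71683837906124 -545.5787654380875
-10 1.2 18.8
5 1.5 19.5
20 -11.3 20.2
30 -18.7 19.7
```

```bash
python3 - <<'E'
from h import *
plan([.469,-.4025,.11],Rt(22.5),8,1,1)
E
```

```text
w [ 0.4 -1.4 -3.3] d_tool_cm [-6.31  8.6  10.44]
[[1,[-0.8,1.1,1.3],[0.0,-0.2,-0.4]],[1,[-0.8,1.1,1.3],[0.0,-0.2,-0.4]],[1,[-0.8,1.1,1.3],[0.0,-0.2,-0.4]],[1,[-0.8,1.1,1.3],[0.0,-0.2,-0.4]],[1,[-0.8,1.1,1.3],[0.0,-0.2,-0.4]],[1,[-0.8,1.1,1.3],[0.0,-0.2,-0.4]],[1,[-0.8,1.0,1.3],[0.0,-0.2,-0.4]],[1,[-0.8,1.0,1.3],[0.0,-0.2,-0.4]]]
```

servo_tool([
  [1,[-0.8,1.1,1.3],[0,-0.2,-0.4]],
  [1,[-0.8,1.1,1.3],[0,-0.2,-0.4]],
  [1,[-0.8,1.1,1.3],[0,-0.2,-0.4]],
  [1,[-0.8,1.1,1.3],[0,-0.2,-0.4]],
  [1,[-0.8,1.1,1.3],[0,-0.2,-0.4]],
  [1,[-0.8,1.1,1.3],[0,-0.2,-0.4]],
  [1,[-0.6,1.0,1.0],[0,-0.2,-0.4]],
  [1,[0,0,0],[0,0,0]],
  [1,[0,0,0],[0,0,0]],
])

```text
time_s: 16.22
tool_pos: [0.4841, -0.3766, 0.1208]
tool_rot: [-179.8, -0.2, 23.3]
force: [0.9, 1.2, 0.6]
grip_width: 0.087
```

```bash
python3 - <<'E'
from h import *
o=pose()[2];print(o['tool_pos'],o['tool_rot'])
plan([.469,-.4025,.07],Rt(22.5),5,1,2)
E
```

```text
[ 0.48406092 -0.37657231  0.12080341] [-179.83721626   -0.22267208   23.2646962 ]
w [-0.2 -0.2  0.8] d_tool_cm [-2.43  1.8   5.07]
[[1,[-0.49,0.36,1.01],[-0.0,-0.0,0.2]],[1,[-0.48,0.36,1.01],[-0.0,-0.0,0.2]],[1,[-0.48,0.36,1.01],[-0.0,-0.0,0.2]],[1,[-0.48,0.36,1.01],[-0.0,-0.0,0.2]],[1,[-0.48,0.36,1.02],[-0.0,-0.0,0.2]]]
```

servo_tool([
  [1,[-0.6,0.4,1.0],[0,0,0.2]],
  [1,[-0.6,0.4,1.0],[0,0,0.2]],
  [1,[-0.6,0.4,1.0],[0,0,0.2]],
  [1,[-0.5,0.4,1.0],[0,0,0.2]],
  [1,[-0.3,0.3,0.8],[0,0,0]],
  [1,[0,0,0],[0,0,0]],
  [1,[0,0,0],[0,0,0]],
])

```text
time_s: 16.8
tool_pos: [0.4687, -0.4021, 0.0686]
tool_rot: [-179.8, -0.4, 22.6]
force: [-0.0, -0.2, 0.5]
grip_width: 0.0874
```

```bash
python3 - <<'E'
from h import *
o=pose()[2];print(o['tool_pos'],o['tool_rot'])
plan([.469,-.4025,.008],Rt(22.5),8,1,2)
E
```

```text
[ 0.4687467  -0.40207758  0.06861481] [-179.75848272   -0.38793365   22.64371343]
w [-0.2 -0.4  0.1] d_tool_cm [-0.03  0.07  6.06]
[[1,[-0.0,0.01,0.76],[-0.0,-0.0,0.0]],[1,[-0.0,0.01,0.76],[-0.0,-0.0,0.0]],[1,[-0.0,0.01,0.76],[-0.0,-0.0,0.0]],[1,[-0.0,0.01,0.76],[-0.0,-0.0,0.0]],[1,[-0.0,0.01,0.76],[-0.0,-0.0,0.0]],[1,[-0.0,0.01,0.76],[-0.0,-0.0,0.0]],[1,[-0.0,0.01,0.76],[-0.0,-0.0,0.0]],[1,[0.0,0.01,0.76],[-0.0,-0.0,0.0]]]
```

servo_tool([
  [1,[0,0,0.6],[0,-0.1,0]],
  [1,[0,0,0.7],[0,-0.1,0]],
  [1,[0,0,0.7],[0,-0.1,0]],
  [1,[0,0,0.7],[0,0,0]],
  [1,[0,0,0.7],[0,0,0]],
  [1,[0,0,0.7],[0,0,0]],
  [1,[0,0,0.6],[0,0,0]],
  [1,[0,0,0.4],[0,0,0]],
  [1,[0,0,0.3],[0,0,0]],
  [1,[0,0,0],[0,0,0]],
])

```text
time_s: 17.63
tool_pos: [0.4701, -0.4008, 0.0089]
tool_rot: [-179.7, -0.1, 22.7]
force: [-0.0, 0.0, -0.2]
grip_width: 0.0869
```

Clear of contact and at grasp height, so I'll close on the handle.

servo_tool([
  [0,[0,0,0],[0,0,0]],
  [0,[0,0,0],[0,0,0]],
  [0,[0,0,0],[0,0,0]],
  [0,[0,0,0],[0,0,0]],
  [0,[0,0,0],[0,0,0]],
  [0,[0,0,0],[0,0,0]],
  [0,[0,0,0],[0,0,0]],
  [0,[0,0,0],[0,0,0]],
  [0,[0,0,0],[0,0,0]],
  [0,[0,0,0],[0,0,0]],
], force=45)

```text
time_s: 18.47
tool_pos: [0.4706, -0.4007, 0.0105]
tool_rot: [-179.8, -0.2, 22.8]
force: [0.5, -1.2, -1.2]
grip_width: 0.0378
```

```bash
python3 - <<'E'
from h import *
p,r,o=pose();print(o['tool_pos'],o['tool_rot'],o['grip_width'],o['force'])
print('up 2mm then +drill y (tool -y)')
E
```

```text
[ 0.470625   -0.40073247  0.01047343] [-179.7572206    -0.20069353   22.75666317] 0.03776005544053209 [ 0.48729071 -1.17701708 -1.19942792]
up 2mm then +drill y (tool -y)
```

servo_tool([
  [0,[0,-0.3,-0.1],[0,0,0]],
  [0,[0,-0.4,-0.1],[0,0,0]],
  [0,[0,-0.5,0],[0,0,0]],
  [0,[0,-0.6,0],[0,0,0]],
])

```text
time_s: 18.8
tool_pos: [0.4626, -0.3851, 0.0106]
tool_rot: [-180.0, -0.1, 22.7]
force: [1.9, -3.6, -2.6]
grip_width: 0.0381
```

```bash
python3 - <<'E'
from h import *
p,r,o=pose();print(o['tool_pos'],o['tool_rot'],o['grip_width'],o['force'],o['wrist_torque'])
E
```

```text
[ 0.46255294 -0.38506578  0.01059657] [-1.79956002e+02 -6.95300846e-02  2.26902160e+01] 0.038072128582799424 [ 1.92211522 -3.63213553 -2.55474441] [-0.54007565 -0.24126718  0.09414975]
```

Sliding freely with low forces. I'll carry on along +y of the drill until it is clear of the rod, then lift.

servo_tool([
  [0,[0,-0.8,-0.05],[0,0,0]],
  [0,[0,-0.9,-0.05],[0,0,0]],
  [0,[0,-0.9,-0.05],[0,0,0]],
  [0,[0,-0.9,-0.1],[0,0,0]],
  [0,[0,-0.9,-0.1],[0,0,0]],
  [0,[0,-0.6,-0.3],[0,0,0]],
  [0,[0,-0.3,-0.6],[0,0,0]],
  [0,[0,-0.3,-1],[0,0,0]],
  [0,[0,-0.3,-1.5],[0,0,0]],
  [0,[0,-0.3,-2],[0,0,0]],
  [0,[0,-0.3,-2],[0,0,0]],
  [0,[0,0,-2],[0,0,0]],
  [0,[0,0,-2],[0,0,0]],
  [0,[0,0,-2],[0,0,0]],
  [0,[0,0,0],[0,0,0]],
])

```text
time_s: 20.05
tool_pos: [0.4293, -0.3141, 0.1565]
tool_rot: [-179.3, -0.0, 22.5]
force: [1.6, -1.7, -7.4]
grip_width: 0.0378
```

```bash
python3 - <<'E'
from h import *
p,r,o=pose();print(o['tool_pos'],o['tool_rot'],o['grip_width'],o['force'],o['wrist_torque'])
# target: TCP = nest + R*(10..,0)
T=np.array([.5884,-.0270])+.0105*np.array([np.cos(np.radians(-13.2)),np.sin(np.radians(-13.2))]);print(T)
plan([*T,.17],Rt(-13.2),14,0,1)
E
```

```text
[ 0.42931237 -0.31407937  0.15645946] [-1.79317842e+02 -1.18521250e-02  2.24742252e+01] 0.03778685857622958 [ 1.59688391 -1.74272891 -7.37440401] [-0.3195026  -0.31297956  0.10039263]
[ 0.59862258 -0.02939768]
w [-0.7  0.2 35.7] d_tool_cm [ 26.53 -19.85  -1.11]
[[0,[1.9,-1.4,-0.1],[-0.0,0.0,2.5]],[0,[1.8,-1.5,-0.1],[-0.0,0.0,2.5]],[0,[1.8,-1.6,-0.1],[-0.0,0.0,2.5]],[0,[1.7,-1.7,-0.1],[-0.0,0.0,2.5]],[0,[1.6,-1.7,-0.1],[-0.0,0.0,2.5]],[0,[1.5,-1.8,-0.1],[-0.0,0.0,2.5]],[0,[1.5,-1.9,-0.1],[-0.0,0.0,2.5]],[0,[1.4,-1.9,-0.1],[-0.0,0.0,2.5]],[0,[1.3,-2.0,-0.1],[-0.0,0.0,2.5]],[0,[1.2,-2.0,-0.1],[-0.0,0.0,2.5]],[0,[1.1,-2.1,-0.1],[-0.0,0.0,2.5]],[0,[1.0,-2.1,-0.1],[-0.0,0.0,2.5]],[0,[0.9,-2.2,-0.1],[-0.0,0.0,2.5]],[0,[0.8,-2.2,-0.1],[-0.0,0.0,2.5]]]
```

servo_tool([
  [0,[1.0,-0.7,0],[0,0,1.5]],
  [0,[1.9,-1.4,-0.1],[0,0,2.5]],
  [0,[1.8,-1.5,-0.1],[0,0,2.5]],
  [0,[1.8,-1.6,-0.1],[0,0,2.5]],
  [0,[1.7,-1.7,-0.1],[0,0,2.5]],
  [0,[1.6,-1.7,-0.1],[0,0,2.5]],
  [0,[1.5,-1.8,-0.1],[0,0,2.5]],
  [0,[1.5,-1.9,-0.1],[0,0,2.5]],
  [0,[1.4,-1.9,-0.1],[0,0,2.5]],
  [0,[1.3,-2.0,0],[0,0,2.5]],
  [0,[1.2,-2.0,0],[0,0,2.5]],
  [0,[1.0,-1.8,0],[0,0,2.5]],
  [0,[0.5,-1.0,0],[0,0,2.0]],
  [0,[0,0,0],[0,0,0]],
  [0,[0,0,0],[0,0,0]],
])

```text
time_s: 21.3
tool_pos: [0.5839, -0.0781, 0.1598]
tool_rot: [-179.9, 0.2, -11.1]
force: [-0.7, -1.2, -8.7]
grip_width: 0.0378
```

```bash
python3 - <<'E'
from h import *
p,r,o=pose();print(o['tool_pos'],o['tool_rot'],o['force'])
plan([.5986,-.0294,.13],Rt(-13.2),5,0,1)
E
```

```text
[ 0.58392999 -0.07805299  0.15984436] [-179.90052547    0.20061756  -11.08443025] [-0.71058823 -1.18767047 -8.71120301]
w [-0.1  0.2  2.1] d_tool_cm [ 0.51 -5.05  2.99]
[[0,[0.1,-1.0,0.6],[-0.0,0.0,0.4]],[0,[0.1,-1.0,0.6],[-0.0,0.0,0.4]],[0,[0.1,-1.0,0.6],[-0.0,0.0,0.4]],[0,[0.1,-1.0,0.6],[-0.0,0.0,0.4]],[0,[0.1,-1.0,0.6],[-0.0,0.0,0.4]]]
```

servo_tool([
  [0,[0.1,-0.9,0.5],[0,0,0.4]],
  [0,[0.1,-0.9,0.5],[0,0,0.4]],
  [0,[0.1,-0.9,0.5],[0,0,0.4]],
  [0,[0.1,-0.9,0.5],[0,0,0.4]],
  [0,[0.1,-0.6,0.4],[0,0,0.3]],
  [0,[0,0,0],[0,0,0]],
  [0,[0,0,0],[0,0,0]],
])

```text
time_s: 21.88
tool_pos: [0.5957, -0.0378, 0.1311]
tool_rot: [179.9, 0.4, -13.4]
force: [-0.2, -0.3, -8.2]
grip_width: 0.0375
```

```bash
python3 - <<'E'
from h import *
p,r,o=pose();print(o['tool_pos'],o['tool_rot'],o['force'])
plan([.5986,-.0294,.09],Rt(-13.2),5,0,2)
c=cam('top');d=cam('scene')
L=lambda x,y,z: p+r.apply([x-.0105,-y,.0085-z])
P=[L(-.064,.108,.027),L(-.09,-.065,.027),L(-.09,.055,.027),L(-.038,.055,.027),L(-.038,-.065,.027),L(.044,-.036,.054),L(.044,.042,.054),L(.091,.042,.054),L(.091,-.036,.054)]
ims=[]
for cc,x,y in((d,240,140),(c,215,100)):
    k=400/150;im=cv2.resize(cc['image'][y:y+150,x:x+150],(400,400),interpolation=cv2.INTER_CUBIC)
    for q in (proj(cc,P)-[x,y]+.5)*k: cv2.circle(im,tuple(int(v) for v in q),2,(0,255,0),1)
    ims.append(im)
cv2.imwrite('pics/held.png',np.hstack(ims)); np.save('P.npy',proj(d,P)); print(proj(d,P).round(1).tolist())
E
```

```text
[ 0.59568628 -0.03781121  0.1311011 ] [179.93789222   0.38951132 -13.36805777] [-0.15929358 -0.28821144 -8.23189894]
w [ 0.1  0.4 -0.2] d_tool_cm [ 0.12 -0.89  4.11]
[[0,[0.02,-0.18,0.82],[0.0,0.1,-0.0]],[0,[0.02,-0.18,0.82],[0.0,0.1,-0.0]],[0,[0.02,-0.18,0.82],[0.0,0.1,-0.0]],[0,[0.02,-0.18,0.82],[0.0,0.1,-0.0]],[0,[0.02,-0.18,0.82],[0.0,0.1,-0.0]]]
[[332.2, 178.3], [269.4, 217.1], [307.9, 185.1], [324.7, 198.8], [286.2, 232.1], [324.5, 242.0], [349.9, 218.8], [367.0, 232.8], [341.7, 256.8]]
```

View pics/held.png

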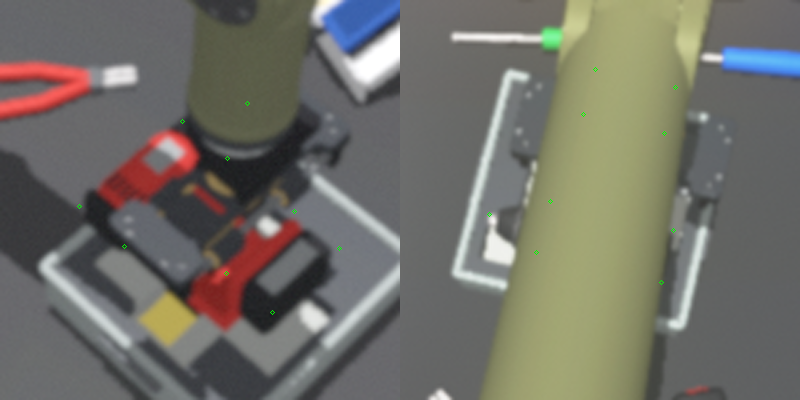

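```bash
python3 - <<'E'
from h import *
np.set_printoptions(precision=4,suppress=True)
p,r,o=pose();d=cam('scene');k=8
def lab(img,x0,y0,w,h):
    im=cv2.resize(img[y0:y0+h,x0:x0+w],None,fx=k,fy=k,interpolation=cv2.INTER_CUBIC)
    hs=cv2.cvtColor(im,cv2.COLOR_BGR2HSV);m=cv2.inRange(hs,(0,0,85),(180,70,255))
    out=[]
    for ct in cv2.findContours(m,0,1)[0]:
        if cv2.contourArea(ct)>64*30: 
            rr=cv2.minAreaRect(ct); out.append((((np.array(rr[0])+.5)/k-.5+[x0,y0]).round(2).tolist(),(np.array(rr[1])/k).round(1).tolist(),rr[2],cv2.contourArea(ct)/64))
    return out
print('now',lab(d['image'],334,222,32,32)); s0=cv2.imread('pics/scene0.png'); print('init',lab(s0,195,335,32,46))
zl=p[2]-.0105+.054+.0
for q in lab(d['image'],334,222,32,32):
    W=onz(d,*q[0],p[2]-.010+.054);e=r.inv().apply(W-p);print('label in tool',e)
for q in lab(s0,195,335,32,46):
    W=onz(d,*q[0],.054);e=Rt(22.75).inv().apply(W-np.array([.4706,-.4007,.0105]));print('label init in tool',e)
E
```

```text
now [([347.44, 239.67], [9.1, 24.2], 46.73570251464844, 200.4453125), ([357.38, 237.5], [31.9, 16.1], 90.0, 173.0390625), ([339.38, 225.06], [7.0, 11.6], 90.0, 61.0703125)]
init [([209.9, 357.39], [12.2, 31.1], 13.553763389587402, 353.484375), ([210.5, 357.5], [31.9, 45.9], 0.0, 317.4375)]
label in tool [ 0.0625 -0.0019 -0.0444]
label in tool [ 0.0735 -0.0202 -0.0445]
label in tool [ 0.0277 -0.0159 -0.0442]
label init in tool [ 0.0625 -0.0022 -0.0435]
label init in tool [ 0.0638 -0.0022 -0.0435]
```

```bash
python3 - <<'E'
from h import *
plan([.6015,-.030,.080],Rt(-13.2),6,0,2)
E
```

```text
w [ 0.   0.3 -0.2] d_tool_cm [ 0.38 -0.97  5.17]
[[0,[0.06,-0.16,0.86],[0.0,0.1,-0.0]],[0,[0.06,-0.16,0.86],[0.0,0.1,-0.0]],[0,[0.06,-0.16,0.86],[0.0,0.1,-0.0]],[0,[0.06,-0.16,0.86],[0.0,0.1,-0.0]],[0,[0.06,-0.16,0.86],[0.0,0.1,-0.0]],[0,[0.06,-0.16,0.86],[0.0,0.1,-0.0]]]
```

servo_tool([
  [0,[0.1,-0.2,0.6],[0,0.1,0]],
  [0,[0.1,-0.2,0.8],[0,0.1,0]],
  [0,[0.1,-0.2,0.8],[0,0.1,0]],
  [0,[0.1,-0.2,0.8],[0,0,0]],
  [0,[0,-0.2,0.7],[0,0,0]],
  [0,[0,-0.1,0.5],[0,0,0]],
  [0,[0,0,0.3],[0,0,0]],
  [0,[0,0,0],[0,0,0]],
])

```text
time_s: 22.7
tool_pos: [0.6026, -0.0298, 0.0818]
tool_rot: [179.9, -0.0, -13.6]
force: [-0.2, 0.5, -8.9]
grip_width: 0.0378
```

```bash
python3 - <<'E'
from h import *
p,r,o=pose();print(o['tool_pos'],o['tool_rot'],o['force'],o['wrist_torque'])
plan([.6015,-.030,.073],Rt(-13.2),6,0,2)
E
```

```text
[ 0.60264351 -0.02976461  0.0817813 ] [ 1.79914296e+02 -4.59642604e-03 -1.35726991e+01] [-0.2348211   0.49926568 -8.85102951] [-0.14662455 -0.100396    0.0016531 ]
w [ 0.1 -0.  -0.4] d_tool_cm [-0.11  0.05  0.88]
[[0,[-0.02,0.01,0.15],[0.0,-0.0,-0.1]],[0,[-0.02,0.01,0.15],[0.0,-0.0,-0.1]],[0,[-0.02,0.01,0.15],[0.0,-0.0,-0.1]],[0,[-0.02,0.01,0.15],[0.0,-0.0,-0.1]],[0,[-0.02,0.01,0.15],[0.0,-0.0,-0.1]],[0,[-0.02,0.01,0.15],[0.0,-0.0,-0.1]]]
```

servo_tool([
  [0,[-0.1,0.05,0.2],[0,0,-0.2]],
  [0,[-0.05,0,0.2],[0,0,-0.2]],
  [0,[0,0,0.2],[0,0,0]],
  [0,[0,0,0.3],[0,0,0]],
  [0,[0,0,0.3],[0,0,0]],
  [0,[0,0,0.2],[0,0,0]],
  [0,[0,0,0],[0,0,0]],
])

```text
time_s: 23.28
tool_pos: [0.6017, -0.0302, 0.0674]
tool_rot: [179.9, -0.1, -13.1]
force: [0.1, -0.3, -9.1]
grip_width: 0.0377
```

```bash
python3 - <<'E'
from h import *
p,r,o=pose();print(o['tool_pos'],o['tool_rot'],o['force'],o['wrist_torque'])
plan([.6015,-.030,.063],Rt(-13.2),6,0,2)
E
```

```text
[ 0.60166361 -0.03023504  0.0673589 ] [ 1.79943443e+02 -1.07887372e-01 -1.31329169e+01] [ 0.12232072 -0.32855072 -9.13885371] [-0.14710106 -0.06699504  0.03148821]
w [ 0.1 -0.1  0.1] d_tool_cm [-0.02 -0.02  0.44]
[[0,[-0.0,-0.0,0.07],[0.0,-0.0,0.0]],[0,[-0.0,-0.0,0.07],[0.0,-0.0,0.0]],[0,[-0.0,-0.0,0.07],[0.0,-0.0,0.0]],[0,[-0.0,-0.0,0.07],[0.0,-0.0,0.0]],[0,[-0.0,-0.0,0.07],[0.0,-0.0,0.0]],[0,[-0.0,-0.0,0.07],[0.0,-0.0,0.0]]]
```

The drill's underside is now about 2 mm below the insert top and still swinging free (Fz is its weight). I'll go on in small steps.

servo_tool([
  [0,[0,0,0.2],[0,0,0]],
  [0,[0,0,0.2],[0,0,0]],
  [0,[0,0,0.2],[0,0,0]],
  [0,[0,0,0.2],[0,0,0]],
  [0,[0,0,0.1],[0,0,0]],
  [0,[0,0,0],[0,0,0]],
])

```text
time_s: 23.78
tool_pos: [0.602, -0.0303, 0.0576]
tool_rot: [179.9, -0.1, -13.1]
force: [0.1, 0.4, -9.4]
grip_width: 0.0377
```

```bash
python3 - <<'E'
from h import *
p,r,o=pose();print(o['tool_pos'],o['tool_rot'],o['force'],o['wrist_torque'])
E
```

```text
[ 0.60196064 -0.03034787  0.05757857] [ 1.79947305e+02 -1.33772765e-01 -1.31421852e+01] [ 0.09138482  0.4317545  -9.38386042] [-0.14647065 -0.0596325   0.02225585]
```

servo_tool([
  [0,[0,0,0.2],[0,0,0]],
  [0,[0,0,0.2],[0,0,0]],
  [0,[0,0,0.2],[0,0,0]],
  [0,[0,0,0.1],[0,0,0]],
  [0,[0,0,0.1],[0,0,0]],
  [0,[0,0,0],[0,0,0]],
])

```text
time_s: 24.28
tool_pos: [0.6021, -0.0303, 0.0487]
tool_rot: [179.9, -0.1, -13.1]
force: [0.2, 0.1, -7.9]
grip_width: 0.038
```

```bash
python3 - <<'E'
from h import *
p,r,o=pose();print(o['tool_pos'],o['tool_rot'],o['force'],o['wrist_torque'])
E
```

```text
[ 0.60205082 -0.03026566  0.04870859] [ 1.79949987e+02 -1.36216521e-01 -1.31372260e+01] [ 0.17863595  0.06884336 -7.87996087] [-0.08841642 -0.11411347  0.00057736]
```

servo_tool([
  [0,[0,0,0.1],[0,0,0]],
  [0,[0,0,0.1],[0,0,0]],
  [0,[0,0,0.1],[0,0,0]],
  [0,[0,0,0],[0,0,0]],
])

```text
time_s: 24.62
tool_pos: [0.6024, -0.0303, 0.0459]
tool_rot: [180.0, -0.2, -13.1]
force: [0.1, 0.6, -6.9]
grip_width: 0.0377
```

servo_tool([
  [0,[0,0,0.1],[0,0,0]],
  [0,[0,0,0.1],[0,0,0]],
  [0,[0,0,0],[0,0,0]],
])

```text
time_s: 24.87
tool_pos: [0.6025, -0.0303, 0.0459]
tool_rot: [-180.0, -0.1, -13.2]
force: [-0.5, 0.2, -7.2]
grip_width: 0.0375
```

servo_tool([
  [0,[0,0,0.15],[0,0,0]],
  [0,[0,0,0.15],[0,0,0]],
  [0,[0,0,0],[0,0,0]],
])

```text
time_s: 25.12
tool_pos: [0.6028, -0.0304, 0.0458]
tool_rot: [-179.8, -0.1, -13.2]
force: [-0.9, -0.1, -8.3]
grip_width: 0.0375
```

```bash
python3 - <<'E'
from h import *
p,r,o=pose();print(o['tool_pos'],o['tool_rot'],o['force'],o['wrist_torque'])
E
```

```text
[ 0.6027697  -0.03038593  0.04582782] [-1.79827429e+02 -1.33398213e-01 -1.31843487e+01] [-0.9412937  -0.09399788 -8.26086466] [-0.08604782  0.07321792  0.06856677]
```

servo_tool([
  [0,[-0.05,0,0.4],[0,0,0]],
])

```text
time_s: 25.2
tool_pos: [0.6031, -0.0304, 0.0453]
tool_rot: [-179.7, -0.2, -13.2]
force: [-17.6, 1.9, 44.2]
grip_width: 0.0375
```

servo_tool([
  [0,[0,0,-0.05],[0,0,0]],
  [0,[0,0,0],[0,0,0]],
])

```text
time_s: 25.37
tool_pos: [0.6044, -0.0307, 0.0469]
tool_rot: [-179.7, -0.4, -13.2]
force: [0.7, -0.9, -8.8]
grip_width: 0.0375
```

servo_tool([
  [0.6,[0,0,0],[0,0,0]],
  [0.7,[0,0,0],[0,0,0]],
  [0.85,[0,0,0],[0,0,0]],
  [0.85,[0,0,0],[0,0,0]],
  [0.85,[0,0,0],[0,0,0]],
])

```text
time_s: 25.78
tool_pos: [0.6083, -0.0307, 0.0488]
tool_rot: [-179.6, -0.8, -13.2]
force: [-0.2, -0.7, 0.6]
grip_width: 0.0634
```

servo_tool([
  [0.85,[0,0,-0.3],[0,0,0]],
  [0.85,[0,0,-0.6],[0,0,0]],
  [0.85,[0,0,-1],[0,0,0]],
  [0.85,[0,0,-2],[0,0,0]],
  [0.85,[0,0,-3],[0,0,0]],
  [0.85,[0,0,-3],[0,0,0]],
  [0.85,[0,0,-3],[0,0,0]],
  [0.85,[-1.5,1,-2],[0,0,0]],
  [0.85,[-1.5,3,0],[0,0,0]],
  [0.85,[-1,3,0],[0,0,0]],
  [0.85,[-1,3,0],[0,0,0]],
  [0.85,[-1,3,0],[0,0,0]],
  [0.85,[-1,3,0],[0,0,0]],
  [0.85,[-1,3,0],[0,0,0]],
  [0.85,[0,2,0],[0,0,0]],
  [0.85,[0,0,0],[0,0,0]],
])

```text
time_s: 27.12
tool_pos: [0.478, -0.2256, 0.2174]
tool_rot: [-179.3, -1.8, -13.0]
force: [-0.4, -0.3, 0.1]
grip_width: 0.0741
```

```bash
python3 - <<'E'
from h import *
p,r,o=pose();print(o['tool_pos'],o['force'])
c=cam('top');d=cam('scene')
cv2.imwrite('pics/final.png',np.hstack([cv2.resize(d['image'][120:320,200:420],(440,400),interpolation=cv2.INTER_CUBIC),cv2.resize(c['image'][100:240,215:360],(360,400),interpolation=cv2.INTER_CUBIC)]))
E
```

```text
[ 0.47800446 -0.22557496  0.21742854] [-0.35606793 -0.25613691  0.06666646]
```

View pics/final.png

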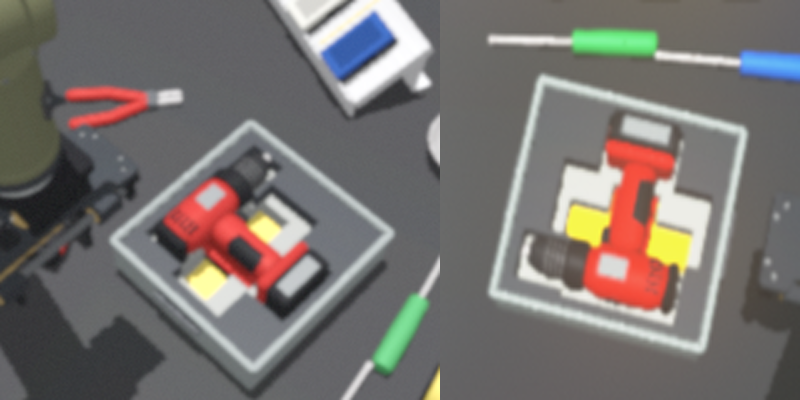

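```bash
python3 - <<'E'
from h import *
np.set_printoptions(precision=4,suppress=True)
c=cam('top');d=cam('scene');k=8
def lab(img,u,v,w=22,vmin=120):
    x0,y0=int(u-w/2),int(v-w/2)
    im=cv2.resize(img[y0:y0+w,x0:x0+w],None,fx=k,fy=k,interpolation=cv2.INTER_CUBIC)
    hs=cv2.cvtColor(im,cv2.COLOR_BGR2HSV);m=cv2.inRange(hs,(0,0,vmin),(180,75,255))
    n,l,st,ce=cv2.connectedComponentsWithStats(m);i=l[w*k//2,w*k//2]
    return (ce[i]+.5)/k-.5+[x0,y0],st[i,4]/64 if i else None
s0=cv2.imread('pics/scene0.png');t0=cv2.imread('pics/top0.png')
N={}
for nm,a,b,S,T,w in(('bat0',(210,357.5),(418.9,198.3),s0,t0,34),('mot0',(145.5,344.9),(440.4,245.7),s0,t0,26),
  ('bat',(200+298/2,120+277/2),(215+647/2.483,100+130/2.857),d['image'],c['image'],26),('mot',(200+210/2,120+195/2),(215+(612-440)/2.483,100+265/2.857),d['image'],c['image'],20)):
    if nm=='bat': b=(215+(647-440)/2.483,b[1])
    p,pa=lab(S,*a,w);q,qa=lab(T,*b,w);P,e=tri(c,q,d,p);N[nm]=P;print(nm,p,pa,q,qa,P,e)
    if nm in('bat','mot'):
        L=Rt(-13.2).inv().apply(P-[.5884,-.0270,.035])*[1,-1,-1]; print('  in nest frame',L)
    print('   scene/top at known z',onz(d,*p,.054 if '0' in nm else .089),onz(c,*q,.054 if '0' in nm else .089))
v=N['bat']-N['mot'];print('yaw final',np.degrees(np.arctan2(v[1],v[0])),np.linalg.norm(v),'dz',v[2]);v=N['bat0']-N['mot0'];print('init',np.degrees(np.arctan2(v[1],v[0])),np.linalg.norm(v),v[2])
E
```

```text
bat0 [209.854  357.5877] 293.203125 [418.2258 197.9151] 145.75 [ 0.5263 -0.3754  0.0524] 0.0022387650052186963
   scene/top at known z [ 0.5275 -0.3748  0.054 ] [ 0.5252 -0.3757  0.054 ]
mot0 [145.1927 344.4584] 146.15625 [439.5612 245.1517] 75.453125 [ 0.3962 -0.425   0.0525] 0.0019623125775480176
   scene/top at known z [ 0.3976 -0.4245  0.054 ] [ 0.3955 -0.4253  0.054 ]
bat [348.6635 257.3627] 232.28125 [297.666  145.0961] 166.0625 [ 0.6647 -0.0435  0.0883] 0.0026183448598167433
  in nest frame [0.078  0.0014 0.0533]
   scene/top at known z [ 0.6656 -0.0428  0.089 ] [ 0.6634 -0.0443  0.089 ]
mot [304.829  217.9027] 99.78125 [284.1531 192.8795] 77.09375 [ 0.5306 -0.007   0.0876] 0.0022461659662218903
  in nest frame [-0.0608  0.0063  0.0526]
   scene/top at known z [ 0.5318 -0.0068  0.089 ] [ 0.5295 -0.0077  0.089 ]
yaw final -15.226126028374265 0.13889688915435308 dz 0.0007245009108124423
init 20.890350706403215 0.1391900839833221 -8.74218678768024e-05
```

```bash
python3 - <<'E'
from h import *
c=cam('top');t0=cv2.imread('pics/top0.png')
for nm,(x,y,w,h) in dict(spare=(315,243,30,35),cutters=(222,243,52,57),drivers=(232,105,142,28),dish=(168,103,45,40),blue_white=(130,160,62,65),pink=(135,280,34,45)).items():
    print(nm,np.mean(cv2.absdiff(c['image'],t0)[y:y+h,x:x+w]).round(1))
print(env.sign_off())
E
```

```text
spare 9.6
cutters 3.9
drivers 4.0
dish 4.8
blue_white 4.6
pink 47.9
the job is handed in; nothing more can be done
None
```

I packed the red bit case lid up in the yellow well and laid the drill over it on its side in its nest. I let go of both and signed off at about 27 s of the 64 s.

**How it went**
- **Case:** The first descent touched the well's +x edge with about 3 N. I backed off 2 mm, and the case then went in freely.
- **Drill:** A white rod was hanging over its rear, so I slid it about 6 cm chuck-first along the bench before lifting it.

**Last checks**
- **Height:** Measured from both cameras, the drill's two labels rose 35.1 mm (motor) and 35.9 mm (battery) from bench to nest. The nest floor is at 35 mm, so it looks fully down.
- **Alignment:** The yaw is within about 0.5° of the tray's.
- **Offset:** The drill lies about 3 mm to the +x side of my nest estimate, inside the 4 mm play and probably against that wall.

**What was less clean**
- **Hard press:** One downward step on the seated drill was too large, and the wrist force briefly read 44 N upward and 18 N sideways.
- **Tool drift:** The tool rose about 3 mm from the seated height and moved about 5 mm towards +x as I eased off and opened. The drill may therefore have settled the last millimetre or so by itself.
- **Before-and-after comparison:** The top-view difference was small for the dish, drivers, cutters and the blue and white cases. It was 9.6 at the spare battery and 47.9 at the pink look-alike. I put these down to the arm and its shadow, because I never went near either, but I did not confirm that with another picture.

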